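# Clear the plant-clinic bench: optics, sample jars and seedling back to their places

### The arm

A 6-joint arm with a two-finger parallel gripper is mounted at the origin on the work surface. World frame = base frame: x ahead of the robot, y to its left, z up, the work surface at z = 0. Lengths are in m, angles in rad, forces in N, time in s.
With the tool pointing down it reaches from about 0.35 to 0.85 m from the base axis. Payload 8.1 kg.
Tool frame: the origin (TCP) lies at the very end of the fingers, on their centre line; the grasp point (between the pads) lies 19 mm behind it; z points along the fingers, x is the direction in which the jaws open and shut, and the axes are right-handed (so a half turn about z gives the same grasp; the last joint's range is limited). The gripper opens to 93 mm and grips with 3 to 60 N. Pads are 15 mm wide; open, the fingers measure 128 mm over their backs; the gripper's body (75 mm by 188 mm) begins 65 mm behind the grasp point.
Start: joints at [-1.267, 0.13, 1.488, -0, 1.523, -0.085], TCP at [0.227, -0.555, 0.219] pointing down, gripper open.
Joint ranges: [-2.96, 2.96], [-0.89, 2.26], [0.02, 2.5], [-1.34, 4.48], [0, 2.73], [-2.66, 2.66]. Speed limits (rad/s): [2.39, 2.39, 2.79, 3.14, 3.14, 3.14].

### API

Orientations are given as a unit quaternion [w, x, y, z].
In Python, from cell import r gives the robot as it stands.
- The arm moves only by the tool servo_tool, never from a script. Its argument "rows" is a list of rows, each an object of numbers: "dx", "dy", "dz": the shift along the tool's x, y, z in cm; "ax", "ay", "az": the turn, a rotation vector about the tool's x, y, z in degrees; "jaw": the gripper's target within -1 to 1 (fully open at 1, half-way at 0, shut at -1). In form: [{"dx": .., "dy": .., "dz": .., "ax": .., "ay": .., "az": .., "jaw": ..}, ...]. A call has 1 to 5 rows; each row shifts and turns the commanded pose from where the row before left it, along the tool's axes as they then stand; what a row does not reach is not made up. A row lasts 1/10 s, in which the tool goes at most 50 mm and 8.59 degrees, less where a joint would pass 70% of its speed; a pose out of reach is approached as far as the arm can. A call with a gripper value outside its range is refused whole. The fingers move at their own pace and stop on an object; "newtons" is the grip in N (left out, the last holds). Time passes only in rows, so rows that do not move let the fingers close. It gives the time, the measured TCP pose, the force and the opening at its end, in the units of the state.
- r.observe(): the state, without advancing time (a new reading comes with each control period).
- r.snapshot(name): name is "side" or "top"; returns the picture (480x640x3 uint8, red, green, blue); there is no depth.
- r.camera_model(name): a dict with "camera_matrix" (3x3 intrinsics, pixels), "dist" ([k1, k2, p1, p2, k3] as OpenCV has them; the pictures are not rectified), "R" (3x3) and "t" (3): a world point X has camera coordinates R X + t. Camera axes: x right, y down, z forward; pixel columns grow to the right and rows downward; lengths in m; the calibration is good to about 2 mm. A picture is of the moment at which its call begins. camera_model takes no time and is no camera call.
- r.close_job(): hands the job in, once; it reports no verdict.
The state is a dict: "time_s": time; "joints": joint angles; "qvel": joint speeds; "effort": joint torques, N m; "ee_pos": TCP position; "tcp_rot": TCP orientation; "ft_force": force on the tool from outside, world axes, zero at the start; "torque": the same for the moment, N m; "opening": opening from 0.0 (shut) to 1.0 (fully open).
Only numpy, scipy, OpenCV 4.12 (cv2) and the standard library are available. Lean on these libraries where they do the work, as an engineer would, in place of code of your own. Each camera call takes 0.05 s, during which the arm holds its last target. There are 200 camera calls.

### The job

Sort the loose ware on this glasshouse bench: lift the clear hinged divider flap of the grey kit box, leave it standing open, and stand both microscope objectives upright on the floor of the lower tier beneath it. Stand the two lidded sample jars upright in the white carrier, one in each bay, and set the potted seedling upright into the one empty place of the black seedling tray.

Things in the scene. Friction and masses are not known exactly. Their poses are not given: they have to be found in the camera images.
- jar_a_mid (a point): Sample jar: clear glass with a white screw cap and bits of leaf inside, 46 mm diameter, 62 mm tall, about 0.12 kg, standing loose on the bench. The point is at its centre, half-way up (31 mm above its underside); z points up its axis. The two jars are alike.
- jar_b_mid (a point): The second sample jar, the same: 46 mm diameter, 62 mm tall, point at its centre 31 mm above its underside, z up its axis.
- obj_short_mid (a point): Short microscope objective: bright metal with a black grip ring, standing thread-end down and tapered nose up. 36 mm tall; the lower 27 mm is a 26 mm diameter barrel (grasp there), above it a nose that narrows to 17 mm and less; about 0.08 kg. Point on its axis, half-way up (18 mm above its underside); z up.
- obj_long_mid (a point): Long microscope objective, like the short one but 44 mm tall; the lower 30 mm is the 26 mm diameter barrel (grasp there), then the narrowing nose. Point on its axis, half-way up (22 mm above its underside); z up.
- pot_mid (a point): The one loose potted seedling: a straight-sided square black pot, 48 x 48 mm and 55 mm tall, with a small green seedling that rises about 25 mm above the rim; about 0.11 kg. Point at the pot's centre, half-way up (27.5 mm above its underside); z up, x and y square to its side faces.
- kit_box: Grey open-topped kit box, fixed to the bench, 134 mm (its x) by 170 mm (its y), 62 mm high. Origin: centre of its underside; x points from its front (two black latches) to the hinge side, z up. Walls 5 mm; the lower tier is one undivided bay, 124 x 160 mm, its floor 5 mm above the origin. A clear, black-framed divider flap, hinged at the +x wall, lies 52 mm above the underside and covers the whole lower tier while it is down.
- flap (a joint): Angle of the kit box's divider flap, rad: 0 lying flat (it may start slightly raised), growing as its -x edge is lifted, up to 1.9 at the stop (leaning back past vertical). The hinge line runs along the box's y at x = +58 mm, z = 51.5 mm from the box's origin. A stiff hinge: it takes 1 to 2 N at the knob and stays at any angle where it is let go.
- flap_knob (a point): Centre of the flap's black ball knob, 18 mm diameter on a slim stem, half-way along the flap's y. With the flap flat it is 100 mm from the hinge line towards -x and 28 mm above it (its centre 26 mm above the flap's upper face), and it swings with the flap about the hinge line.
- jar_carrier: White jar carrier, fixed, 76 mm (its x) by 148 mm (its y), open above, walls and the middle divider 4 mm thick and 14 mm high. Origin: centre of its underside, z up. Two bays, each 68 mm square, centred at y = +36 and y = -36 mm, floor 4 mm above the origin.
- pot_tray: Black seedling tray, fixed, 160 x 160 mm with low ribs 10 mm high and 4 mm thick that make 2 x 2 square places of 74 mm, centred at x and y = +39 and -39 mm. Origin: centre of its underside, z up; floor 4 mm above it. Three places hold fixed pots just like the loose one (48 mm square, 55 mm tall, with seedlings); the empty place is the one at x = -39, y = +39 mm.
Things that resemble listed ones, but are neither listed nor needed, are in the scene too. What is shaped like the part that bears jar_b_mid but red is not meant. What is shaped like the part that bears obj_long_mid but red is not meant.

How it is judged:
By the outcome, as a careful person would: the job done as asked, in the order asked, and still so for the second after the job is handed in, with the robot touching nothing.
It also fails if it takes over 138 s, if anything falls off the work surface, if the arm or the gripper's body presses on something with over 40 N, if the wrist force passes 120 N, or if a joint passes its speed limit or range.

## Working session

There is one attempt and no reset: what is moved stays moved. The work goes in short steps, Python scripts to look and compute and a tool call to move; the robot and the scene stay as the last step left them, time stands still between calls to the robot, and variables do not carry over. Pictures are saved under pics/ and viewed, about 12 in all and at most 16, crops included, and the job is handed in when it is done.

Besides the shell and the picture viewer there is one more tool, called after "Request:" as name(argument=value, ...), one argument or row to a line, values as JSON. servo_tool: Moves the arm, as the interface text tells. Its arguments: {"type":"object","properties":{"rows":{"type":"array"},"newtons":{"type":"number"}},"required":["rows"]}

```bash
mkdir -p pics; ls; python3 - <<'E'
from cell import r
import cv2
for n in("side","top"):
    cv2.imwrite(f"pics/{n}0.png",r.snapshot(n)[:,:,::-1]); m=r.camera_model(n); print(n,{k:v.tolist() if hasattr(v,'tolist') else v for k,v in m.items()})
print(r.observe())
E
```

```text
pics
side {'camera_matrix': [[540.0793778706357, 0.0, 318.33218224813453], [0.0, 540.0793778706357, 235.38994619561137], [0.0, 0.0, 1.0]], 'dist': [-0.1666258182530216, 0.0, 0.0, 0.0, 0.0], 'R': [[-0.8463304099617314, -0.5325003576595552, -0.012969435857182495], [-0.30856536029354603, 0.5099751091499172, -0.8029401014237887], [0.4341799806542465, -0.6755507065646337, -0.5959186079147909]], 't': [0.4471677661050335, 0.2105000458530718, 0.9058653357475036]}
top {'camera_matrix': [[472.4264427362007, 0.0, 319.3447612967831], [0.0, 472.4264427362007, 240.41385656203568], [0.0, 0.0, 1.0]], 'dist': [-0.07636770269367057, 0.0, 0.0, 0.0, 0.0], 'R': [[0.01781000731800351, -0.9994152495693333, 0.029188397825164983], [-0.9907556164294709, -0.02156727820265582, -0.1339334201175662], [0.13448461678865686, -0.026533213887440885, -0.9905603850386968]], 't': [-0.02760224983557066, 0.5269321942129273, 0.9997028202460487]}
{'time_s': 0.1, 'joints': array([-1.26739155e+00,  1.31098367e-01,  1.48913419e+00, -2.18032243e-06,
        1.52301360e+00, -8.54093670e-02]), 'qvel': array([-0.00097678, -0.00286685, -0.00111018, -0.00119486,  0.00164886,
       -0.00145083]), 'effort': array([ 1.80542975e-03, -5.61339533e+01, -4.93099558e+01,  7.70437368e-02,
        2.91091623e-02, -3.99915689e-05]), 'ee_pos': array([ 0.22731837, -0.55472675,  0.21770462]), 'tcp_rot': array([-5.16691863e-04,  8.30388612e-01, -5.57184053e-01, -6.45411580e-04]), 'ft_force': array([-0.185119  ,  0.45733083,  0.49797861]), 'torque': array([ 0.01242991, -0.07276595, -0.00758539]), 'opening': 0.9982544059662379}
```

View pics/top0.png

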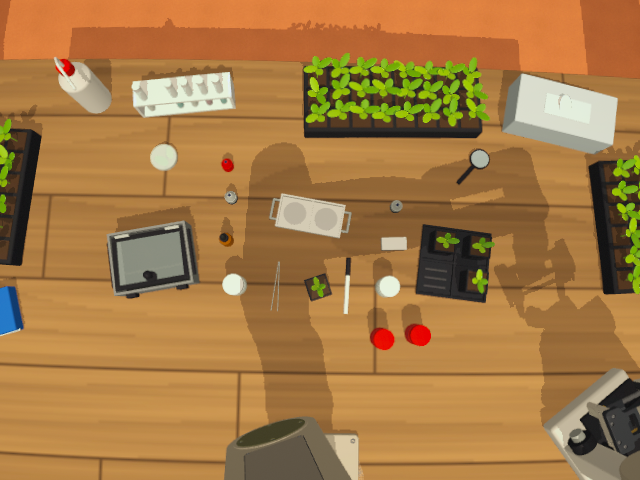

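View pics/side0.png

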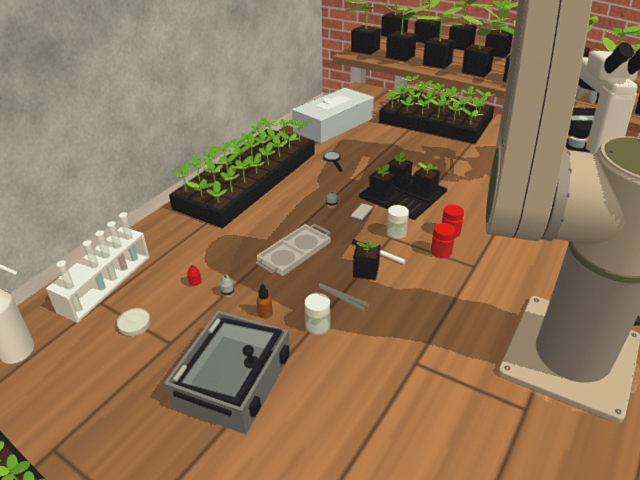

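```bash
python3 - <<'E'
import cv2
a=cv2.imread("pics/top0.png")
cv2.imwrite("pics/tl.png",cv2.resize(a[160:310,100:300],None,fx=4,fy=4,interpolation=cv2.INTER_CUBIC))
cv2.imwrite("pics/tr.png",cv2.resize(a[180:330,298:498],None,fx=4,fy=4,interpolation=cv2.INTER_CUBIC))
s=cv2.imread("pics/side0.png")
cv2.imwrite("pics/sl.png",cv2.resize(s[240:440,150:410],None,fx=3,fy=3,interpolation=cv2.INTER_CUBIC))
E
```

```text
(no output)
```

View pics/tl.png

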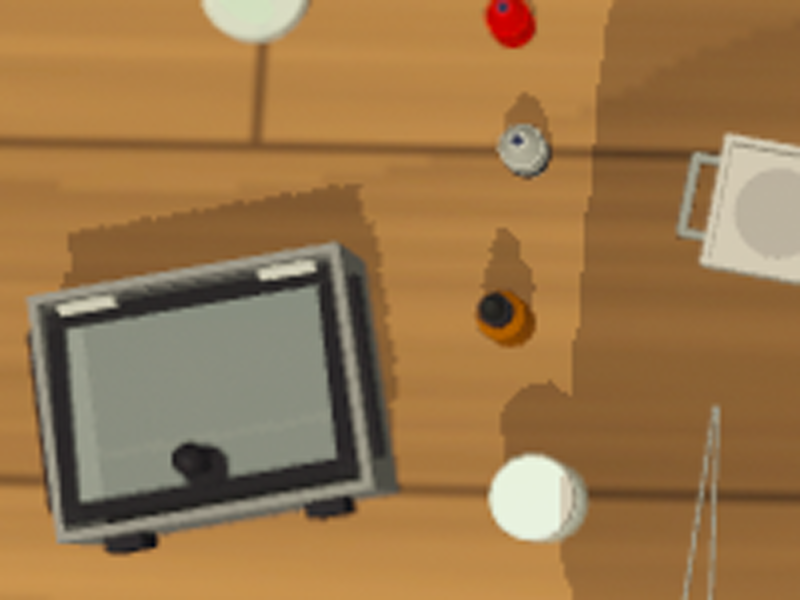

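View pics/tr.png

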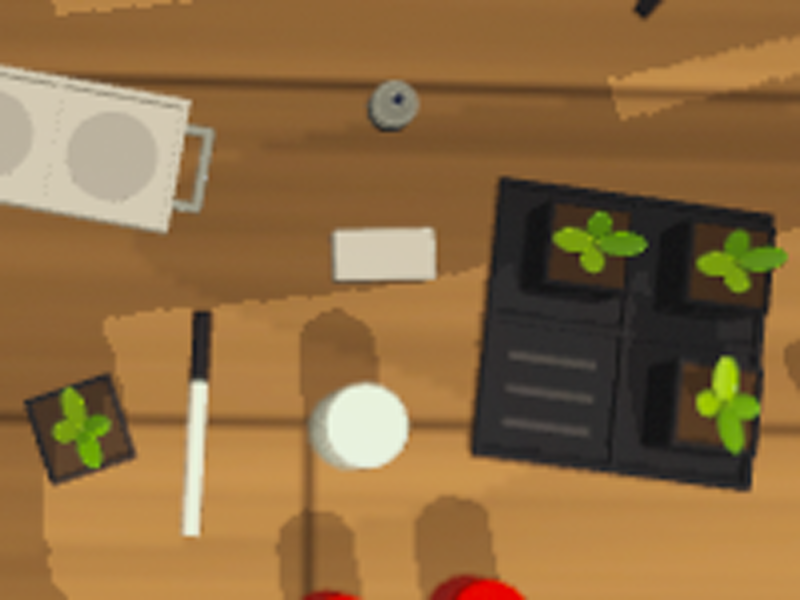

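View pics/sl.png

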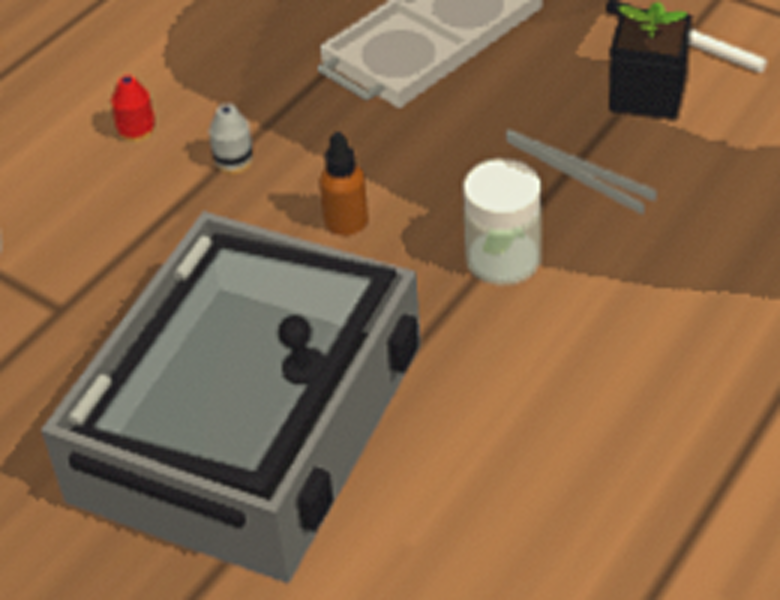

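```bash
cat > h.py <<'E'
import numpy as np, cv2
from cell import r
def ray(n,uv):
    m=r.camera_model(n); R=np.array(m["R"]); t=np.array(m["t"])
    p=cv2.undistortPoints(np.array([[uv]],float),np.array(m["camera_matrix"]),np.array(m["dist"]))[0,0]
    return -R.T@t, R.T@np.array([p[0],p[1],1.])
def onz(n,uv,z):
    c,d=ray(n,uv); return c+d*(z-c[2])/d[2]
def tri(uvt,uvs):
    (c1,d1),(c2,d2)=ray("top",uvt),ray("side",uvs)
    a=np.linalg.lstsq(np.c_[d1,-d2],c2-c1,rcond=None)[0]
    p,q=c1+a[0]*d1,c2+a[1]*d2
    return (p+q)/2,np.linalg.norm(p-q)*1000
def proj(n,X):
    m=r.camera_model(n)
    return cv2.projectPoints(np.atleast_2d(X).astype(float),cv2.Rodrigues(np.array(m["R"]))[0],np.array(m["t"]),np.array(m["camera_matrix"]),np.array(m["dist"]))[0][:,0]
E
cat > m.py <<'E'
from h import *
np.set_printoptions(precision=4,suppress=True)
L=lambda x,y:((x+.5)/4-.5+100,(y+.5)/4-.5+160)
T=lambda x,y:((x+.5)/4-.5+298,(y+.5)/4-.5+180)
S=lambda x,y:((x+.5)/3-.5+150,(y+.5)/3-.5+240)
def rect(name,pts,z):   # order: FL(-x+y) RL(+x+y) RR(+x-y) FR(-x-y)
    P=np.array([onz("top",p,z) for p in pts])
    FL,RL,RR,FR=P; ax=(RL-FL+RR-FR)[:2]; ay=(FL-FR+RL-RR)[:2]
    ya=np.degrees(np.arctan2(ax[1],ax[0])),np.degrees(np.arctan2(-ay[0],ay[1]))
    print(name,P.mean(0),"yaw",ya,"size",np.linalg.norm(ax)/2,np.linalg.norm(ay)/2)
rect("box",[L(62,542),L(30,298),L(343,243),L(380,492)],.062)
rect("boxside",[(0,0)]*4,.062) if 0 else None
rect("carrier",[L(700,265),L(728,134),T(190,100),T(167,232)],.014)
rect("tray",[T(472,455),T(500,178),T(776,215),T(750,490)],.010)
rect("pot",[T(54,484),T(25,403),T(108,375),T(134,457)],.055)
print("knob",tri(L(190,460),S(294,332)), onz("top",L(190,460),.0795))
print("jarL",onz("top",L(525,497),.062),onz("side",S(503,185),.062),tri(L(525,497),S(503,185)))
print("jarR",onz("top",T(365,425),.062),onz("side",(398,212),.062))
print("objL",tri(L(517,141),S(227,106)), onz("top",L(525,153),.015),onz("side",S(232,160),.003))
print("objR",onz("top",T(398,98),.04),onz("top",T(393,107),.015),onz("side",(332,193),.04),tri(T(398,98),(332,193)))
E
python3 m.py
```

```text
box [0.4787 0.342  0.062 ] yaw (np.float64(11.587766980287942), np.float64(10.770991245361015)) size 0.1337651662684926 0.17061492622144261
carrier [0.5872 0.0039 0.014 ] yaw (np.float64(-9.613125190803203), np.float64(-9.120967047645204)) size 0.07678531289583983 0.14696930195712407
tray [ 0.486  -0.3241  0.01  ] yaw (np.float64(-6.733503902463729), np.float64(-6.264215813395853)) size 0.15842984968743642 0.16104036092554763
pot [ 0.4248 -0.0149  0.055 ] yaw (np.float64(19.744023669545467), np.float64(19.674717947791923)) size 0.045560409459803865 0.045692189938275174
knob (array([0.4417, 0.338 , 0.0882]), np.float64(0.547525337903011)) [0.4419 0.3407 0.0795]
jarL [0.4275 0.1682 0.062 ] [0.4243 0.1672 0.062 ] (array([0.426 , 0.1675, 0.0616]), np.float64(3.2600332767457045))
jarR [ 0.4297 -0.1658  0.062 ] [ 0.4237 -0.1576  0.062 ]
objL (array([0.6224, 0.1834, 0.0453]), np.float64(0.5474495950096199)) [0.6228 0.1839 0.015 ] [0.6206 0.1879 0.003 ]
objR [ 0.612  -0.1885  0.04  ] [ 0.6121 -0.1905  0.015 ] [ 0.603  -0.1799  0.04  ] (array([ 0.612 , -0.1911,  0.0314]), np.float64(3.9691554188476545))
```

```bash
cat >> h.py <<'E'
from scipy.spatial.transform import Rotation as Ro
def pose():
    s=r.observe(); R=Ro.from_quat(s["tcp_rot"],scalar_first=True).as_matrix()
    return s,R
def plan(wps):
    """wps: (x,y,z,yaw_deg) tool down. prints turn (rotvec, deg) then shift (cm) in turned tool axes"""
    s,R=pose(); p=s["ee_pos"]; print("t %.1f"%s["time_s"],"pos",p.round(4),"yaw %.1f"%np.degrees(np.arctan2(R[1,0],R[0,0])),"F",s["ft_force"].round(1),"open %.3f"%s["opening"])
    for x,y,z,a in wps:
        c,q=np.cos(np.radians(a)),np.sin(np.radians(a))
        N=np.array([[c,q,0],[q,-c,0],[0,0,-1.]])
        w=np.degrees(Ro.from_matrix(R.T@N).as_rotvec()); d=N.T@(np.array([x,y,z])-p)*100
        print((x,y,z,a),"turn",w.round(1),"shift",d.round(2),"n>=%d"%np.ceil(np.linalg.norm(d)/5)); R=N;p=np.array([x,y,z])
BX=np.array([.4787,.342]);BY=np.radians(11.1)
def box(x,y): return BX+np.array([[np.cos(BY),-np.sin(BY)],[np.sin(BY),np.cos(BY)]])@[x,y]
def knob(a):
    c,s=np.cos(a),np.sin(a); return (*box(.058-.1*c+.028*s,.001),.0515+.1*s+.028*c)
E
python3 - <<'E'
from h import *
print([np.round(knob(a),4) for a in(0,.05,.1)])
plan([(.42,-.45,.2,-79),(.4415,.337,.18,-79),(.4415,.337,.08,-79)])
E
```

```text
[array([0.4373, 0.3349, 0.0795]), array([0.4388, 0.3352, 0.0845]), array([0.4405, 0.3355, 0.0893])]
t 0.1 pos [ 0.2273 -0.5547  0.2177] yaw -67.7 F [-0.2  0.5  0.5] open 0.998
(0.42, -0.45, 0.2, -79) turn [ 0.   0.1 11.3] shift [ -6.6  -20.91   1.77] n>=5
(0.4415, 0.337, 0.18, -79) turn [0. 0. 0.] shift [-76.84 -17.13   2.  ] n>=16
(0.4415, 0.337, 0.08, -79) turn [0. 0. 0.] shift [ 0.  0. 10.] n>=2
```

Request:
servo_tool(
  rows=[
    {"az": 5.65},
    {"az": 5.65},
    {"dx": -1.65,"dy": -4.2,"dz": 0.5},
    {"dx": -1.65,"dy": -4.2,"dz": 0.5},
    {"dx": -1.65,"dy": -4.2,"dz": 0.5},
  ],
)

```text
invalid input
```

Request:
servo_tool(
  rows=[
    {"dx": -4.3,"dy": -2},
    {"dx": -4.3,"dy": -2},
    {"dx": -4.3,"dy": -2},
    {"dx": -4.3,"dy": -2},
    {"dx": -4.3,"dy": -2},
  ],
)

```text
invalid input
```

Request:
servo_tool(
  rows=[
    {"dx": -4.3,"dy": -1},
    {"dx": -4.3,"dy": -1},
    {"dx": -4.3,"dy": -1},
    {"dx": -4.3,"dy": -1},
    {"dx": -4.3,"dy": -1},
  ],
)

```text
invalid input
```

Request:
servo_tool(
  rows=[
    {"dx": -4.3,"dy": -1},
    {"dx": -4.3,"dy": -1},
    {"dx": -4.3,"dy": -1},
    {"dx": -4.3,"dy": -1},
    {"jaw": 0.2},
  ],
)

```text
invalid input
```

```bash
python3 - <<'E'
from h import *
plan([(.4415,.337,.16,-79),(.4405,.3365,.078,-79)])
E
```

```text
t 0.1 pos [ 0.2273 -0.5547  0.2177] yaw -67.7 F [-0.2  0.5  0.5] open 0.998
(0.4415, 0.337, 0.16, -79) turn [ 0.   0.1 11.3] shift [-83.45 -38.04   5.77] n>=19
(0.4405, 0.3365, 0.078, -79) turn [0. 0. 0.] shift [0.03 0.11 8.2 ] n>=2
```

Request:
servo_tool(
  rows=[
    {"dx": 0,"dy": 0,"dz": 0,"ax": 0,"ay": 0,"az": 5.65,"jaw": 1},
    {"dx": 0,"dy": 0,"dz": 0,"ax": 0,"ay": 0,"az": 5.65,"jaw": 1},
    {"dx": -1.65,"dy": -4.2,"dz": 0.5,"ax": 0,"ay": 0,"az": 0,"jaw": 1},
    {"dx": -1.65,"dy": -4.2,"dz": 0.5,"ax": 0,"ay": 0,"az": 0,"jaw": 1},
    {"dx": -1.65,"dy": -4.2,"dz": 0.5,"ax": 0,"ay": 0,"az": 0,"jaw": 1},
  ],
)

```text
time_s: 0.6
ee_pos: [0.3424, -0.4817, 0.203]
tcp_rot: [-0.0, 0.771, -0.637, -0.0]
ft_force: [-0.7, -0.2, -0.5]
opening: 0.997
```

Request:
servo_tool(
  rows=[
    {"dx": -4.3,"dy": -2,"dz": 0,"ax": 0,"ay": 0,"az": 0,"jaw": 1},
    {"dx": -4.3,"dy": -2,"dz": 0,"ax": 0,"ay": 0,"az": 0,"jaw": 1},
    {"dx": -4.3,"dy": -2,"dz": 0,"ax": 0,"ay": 0,"az": 0,"jaw": 1},
    {"dx": -4.3,"dy": -2,"dz": 0,"ax": 0,"ay": 0,"az": 0,"jaw": 1},
    {"dx": -4.3,"dy": -1,"dz": 0,"ax": 0,"ay": 0,"az": 0,"jaw": 1},
  ],
)

```text
time_s: 1.1
ee_pos: [0.3895, -0.2522, 0.2032]
tcp_rot: [-0.0, 0.772, -0.636, -0.0]
ft_force: [0.2, -0.2, 0.6]
opening: 0.998
```

Request:
servo_tool(
  rows=[
    {"dx": -4.5,"dy": -1,"dz": 0,"ax": 0,"ay": 0,"az": 0,"jaw": 1},
    {"dx": -4.5,"dy": -1,"dz": 0,"ax": 0,"ay": 0,"az": 0,"jaw": 1},
    {"dx": -4.5,"dy": -1,"dz": 0,"ax": 0,"ay": 0,"az": 0,"jaw": 1},
    {"dx": -4.5,"dy": -1,"dz": 0,"ax": 0,"ay": 0,"az": 0,"jaw": 1},
    {"dx": -4.5,"dy": -1,"dz": 0,"ax": 0,"ay": 0,"az": 0,"jaw": 1},
  ],
)

```text
time_s: 1.6
ee_pos: [0.3948, -0.0223, 0.2034]
tcp_rot: [-0.0, 0.771, -0.636, 0.0]
ft_force: [1.5, -0.7, 0.7]
opening: 1.001
```

Request:
servo_tool(
  rows=[
    {"dx": -4.5,"dy": -1,"dz": 0,"ax": 0,"ay": 0,"az": 0,"jaw": 0.2},
    {"dx": -4.5,"dy": -1,"dz": 0,"ax": 0,"ay": 0,"az": 0,"jaw": 0.2},
    {"dx": -4.5,"dy": -1,"dz": 0,"ax": 0,"ay": 0,"az": 0,"jaw": 0.2},
    {"dx": -4.5,"dy": -1,"dz": 0,"ax": 0,"ay": 0,"az": 0,"jaw": 0.2},
    {"dx": 0,"dy": 0,"dz": 0,"ax": 0,"ay": 0,"az": 0,"jaw": 0.2},
  ],
)

```text
time_s: 2.1
ee_pos: [0.3993, 0.1651, 0.2033]
tcp_rot: [-0.0, 0.773, -0.634, -0.001]
ft_force: [0.3, -0.5, -0.2]
opening: 0.629
```

```bash
python3 - <<'E'
from h import *
plan([(.4415,.337,.14,-79),(.4405,.3365,.078,-79)])
E
```

```text
t 2.1 pos [0.3993 0.1651 0.2033] yaw -78.7 F [ 0.3 -0.5 -0.2] open 0.629
(0.4415, 0.337, 0.14, -79) turn [0.  0.1 0.3] shift [-16.06  -7.42   6.33] n>=4
(0.4405, 0.3365, 0.078, -79) turn [0. 0. 0.] shift [0.03 0.11 6.2 ] n>=2
```

Request:
servo_tool(
  rows=[
    {"dx": -4,"dy": -1.85,"dz": 1,"ax": 0,"ay": 0,"az": 0.3,"jaw": 0.2},
    {"dx": -4,"dy": -1.85,"dz": 1,"ax": 0,"ay": 0,"az": 0,"jaw": 0.2},
    {"dx": -4,"dy": -1.85,"dz": 1.5,"ax": 0,"ay": 0,"az": 0,"jaw": 0.1},
    {"dx": -4,"dy": -1.85,"dz": 1.5,"ax": 0,"ay": 0,"az": 0,"jaw": 0},
    {"dx": 0,"dy": 0,"dz": 1.3,"ax": 0,"ay": 0,"az": 0,"jaw": 0},
  ],
)

```text
time_s: 2.6
ee_pos: [0.443, 0.3343, 0.1381]
tcp_rot: [0.001, 0.771, -0.637, -0.001]
ft_force: [-0.5, -0.8, -0.6]
opening: 0.505
```

```bash
python3 - <<'E'
from h import *
plan([(.4405,.3365,.078,-79)])
cv2.imwrite("pics/a.png",cv2.resize(r.snapshot("side")[240:440,150:410,::-1],None,fx=3,fy=3))
E
```

```text
t 2.6 pos [0.443  0.3343 0.1381] yaw -79.2 F [-0.5 -0.8 -0.6] open 0.505
(0.4405, 0.3365, 0.078, -79) turn [ 0.1  0.  -0.2] shift [-0.26  0.2   6.01] n>=2
```

View pics/a.png

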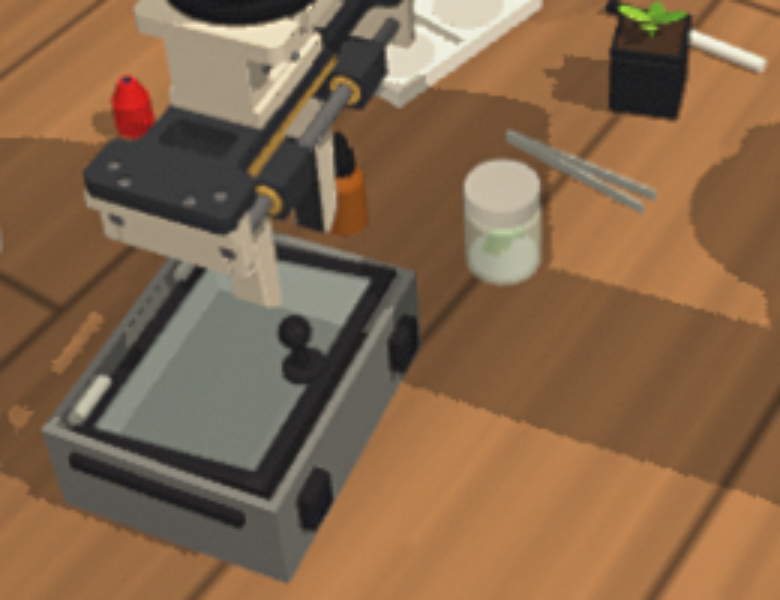

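The gripper is straddling the knob (294,332): its fingertips are at about (265,300) and (315,225), so the alignment looks right. Next I descend and grip.

Request:
servo_tool(
  rows=[
    {"dx": -0.3,"dy": 0.2,"dz": 2,"ax": 0,"ay": 0,"az": -0.2,"jaw": 0},
    {"dx": 0,"dy": 0,"dz": 2,"ax": 0,"ay": 0,"az": 0,"jaw": 0},
    {"dx": 0,"dy": 0,"dz": 2,"ax": 0,"ay": 0,"az": 0,"jaw": 0},
    {"dx": 0,"dy": 0,"dz": 0,"ax": 0,"ay": 0,"az": 0,"jaw": -0.4},
    {"dx": 0,"dy": 0,"dz": 0,"ax": 0,"ay": 0,"az": 0,"jaw": -0.9},
  ],
  newtons=12,
)

```text
time_s: 3.15
ee_pos: [0.4408, 0.3327, 0.0811]
tcp_rot: [0.0, 0.771, -0.637, 0.0]
ft_force: [-0.1, 0.7, 0.5]
opening: 0.379
```

Request:
servo_tool(
  rows=[
    {"dx": 0,"dy": 0,"dz": 0,"ax": 0,"ay": 0,"az": 0,"jaw": -0.9},
    {"dx": 0,"dy": 0,"dz": 0,"ax": 0,"ay": 0,"az": 0,"jaw": -0.9},
    {"dx": 0,"dy": 0,"dz": 0,"ax": 0,"ay": 0,"az": 0,"jaw": -0.9},
  ],
)

```text
time_s: 3.45
ee_pos: [0.4412, 0.3381, 0.0832]
tcp_rot: [-0.004, 0.771, -0.637, -0.002]
ft_force: [-3.1, 17.2, -1.9]
opening: 0.181
```

```bash
python3 - <<'E'
from h import *
s,R=pose(); p=s["ee_pos"]; k0=np.array(knob(.08)); off=p-k0; print("off",off.round(4))
plan([(*(np.array(knob(a))+off),-79) for a in np.linspace(.24,1.84,11)])
E
```

```text
off [ 0.0014  0.0027 -0.0042]
t 3.5 pos [0.4412 0.3381 0.0832] yaw -79.1 F [-3.1 17.2 -1.9] open 0.181
(np.float64(0.4480672749748819), np.float64(0.33940674468188636), np.float64(0.09823022545703353), -79) turn [-0.2  0.4 -0.1] shift [-0.   -0.7  -1.51] n>=1
(np.float64(0.4571694887545685), np.float64(0.3411925280275757), np.float64(0.11199404158140908), -79) turn [0. 0. 0.] shift [-0.   -0.93 -1.38] n>=1
(np.float64(0.4683072470959336), np.float64(0.34337766933888064), np.float64(0.12410426241892722), -79) turn [0. 0. 0.] shift [-0.   -1.14 -1.21] n>=1
(np.float64(0.48119603113672715), np.float64(0.34590634823429417), np.float64(0.1342515271315556), -79) turn [0. 0. 0.] shift [-0.   -1.31 -1.01] n>=1
(np.float64(0.49550659130457764), np.float64(0.348713968515886), np.float64(0.14217661944592042), -79) turn [0. 0. 0.] shift [-0.   -1.46 -0.79] n>=1
(np.float64(0.510873358139965), np.float64(0.35172880830716485), np.float64(0.14767708944531488), -79) turn [0. 0. 0.] shift [-0.   -1.57 -0.55] n>=1
(np.float64(0.5269037809264469), np.float64(0.35487385221948703), np.float64(0.15061242524053273), -79) turn [0. 0. 0.] shift [-0.   -1.63 -0.29] n>=1
(np.float64(0.5431883555687819), np.float64(0.35806875874352584), np.float64(0.1509076424069546), -79) turn [0. 0. 0.] shift [-0.   -1.66 -0.03] n>=1
(np.float64(0.5593110855524601), np.float64(0.3612319126079355), np.float64(0.14855519949416174), -79) turn [0. 0. 0.] shift [-0.   -1.64  0.24] n>=1
(np.float64(0.574860108754896), np.float64(0.3642825096768173), np.float64(0.14361519067555445), -79) turn [0. 0. 0.] shift [-0.   -1.58  0.49] n>=1
(np.float64(0.5894382186417886), np.float64(0.3671426211263792), np.float64(0.1362138106166566), -79) turn [0. 0. 0.] shift [-0.   -1.49  0.74] n>=1
```

Request:
servo_tool(
  rows=[
    {"dx": -0.5,"dy": 0,"dz": 0,"ax": 0,"ay": 0,"az": 0,"jaw": -0.9},
    {"dx": 0,"dy": -0.35,"dz": -0.75,"ax": 0,"ay": 0,"az": 0,"jaw": -0.9},
    {"dx": 0,"dy": -0.35,"dz": -0.75,"ax": 0,"ay": 0,"az": 0,"jaw": -0.9},
    {"dx": 0,"dy": -0.47,"dz": -0.7,"ax": 0,"ay": 0,"az": 0,"jaw": -0.9},
    {"dx": 0,"dy": -0.47,"dz": -0.7,"ax": 0,"ay": 0,"az": 0,"jaw": -0.9},
  ],
)

```text
time_s: 3.95
ee_pos: [0.4567, 0.3417, 0.1106]
tcp_rot: [-0.0, 0.771, -0.637, 0.0]
ft_force: [3.2, -0.6, -5.5]
opening: 0.18
```

```bash
python3 - <<'E'
from h import *
plan([(.4572,.344,.112,-79)])
E
```

```text
t 4.0 pos [0.4567 0.3417 0.1106] yaw -79.1 F [ 3.2 -0.6 -5.5] open 0.180
(0.4572, 0.344, 0.112, -79) turn [-0.  -0.  -0.1] shift [-0.21 -0.1  -0.14] n>=1
```

Request:
servo_tool(
  rows=[
    {"dx": 0,"dy": -0.57,"dz": -0.6,"ax": 0,"ay": 0,"az": 0,"jaw": -0.9},
    {"dx": 0,"dy": -0.57,"dz": -0.6,"ax": 0,"ay": 0,"az": 0,"jaw": -0.9},
    {"dx": 0,"dy": -0.65,"dz": -0.5,"ax": 0,"ay": 0,"az": 0,"jaw": -0.9},
    {"dx": 0,"dy": -0.65,"dz": -0.5,"ax": 0,"ay": 0,"az": 0,"jaw": -0.9},
    {"dx": 0,"dy": -0.73,"dz": -0.4,"ax": 0,"ay": 0,"az": 0,"jaw": -0.9},
  ],
)

```text
time_s: 4.45
ee_pos: [0.4874, 0.3478, 0.136]
tcp_rot: [0.0, 0.771, -0.637, -0.0]
ft_force: [-0.6, -4.1, -1.5]
opening: 0.183
```

Request:
servo_tool(
  rows=[
    {"dx": 0,"dy": -0.73,"dz": -0.4,"ax": 0,"ay": 0,"az": 0,"jaw": -0.9},
    {"dx": 0,"dy": -0.78,"dz": -0.27,"ax": 0,"ay": 0,"az": 0,"jaw": -0.9},
    {"dx": 0,"dy": -0.78,"dz": -0.27,"ax": 0,"ay": 0,"az": 0,"jaw": -0.9},
    {"dx": 0,"dy": -0.82,"dz": -0.15,"ax": 0,"ay": 0,"az": 0,"jaw": -0.9},
    {"dx": 0,"dy": -0.82,"dz": -0.15,"ax": 0,"ay": 0,"az": 0,"jaw": -0.9},
  ],
)

```text
time_s: 4.95
ee_pos: [0.5261, 0.3554, 0.1479]
tcp_rot: [0.0, 0.771, -0.637, -0.0]
ft_force: [-0.6, -1.5, -4.8]
opening: 0.184
```

```bash
python3 - <<'E'
from h import *
off=np.array([.0014,.0055,-.0042])
plan([(*(np.array(knob(a))+off),-79) for a in np.linspace(1.2,1.84,5)])
E
```

```text
t 5.0 pos [0.5261 0.3554 0.1479] yaw -79.1 F [-0.6 -1.5 -4.8] open 0.184
(np.float64(0.526873439217341), np.float64(0.35769564791058256), np.float64(0.15064992572206948), -79) turn [ 0.   0.  -0.1] shift [-0.21 -0.11 -0.27] n>=1
(np.float64(0.543158013859676), np.float64(0.36089055443462137), np.float64(0.15094514288849137), -79) turn [0. 0. 0.] shift [-0.   -1.66 -0.03] n>=1
(np.float64(0.5592807438433542), np.float64(0.36405370829903105), np.float64(0.1485926999756985), -79) turn [0. 0. 0.] shift [-0.   -1.64  0.24] n>=1
(np.float64(0.5748297670457903), np.float64(0.36710430536791283), np.float64(0.1436526911570912), -79) turn [0. 0. 0.] shift [-0.   -1.58  0.49] n>=1
(np.float64(0.5894078769326827), np.float64(0.3699644168174747), np.float64(0.13625131109819336), -79) turn [0. 0. 0.] shift [-0.   -1.49  0.74] n>=1
```

Request:
servo_tool(
  rows=[
    {"dx": 0,"dy": -0.83,"dz": -0.02,"ax": 0,"ay": 0,"az": 0,"jaw": -0.9},
    {"dx": 0,"dy": -0.83,"dz": 0,"ax": 0,"ay": 0,"az": 0,"jaw": -0.9},
    {"dx": 0,"dy": -0.82,"dz": 0.12,"ax": 0,"ay": 0,"az": 0,"jaw": -0.9},
    {"dx": 0,"dy": -0.82,"dz": 0.12,"ax": 0,"ay": 0,"az": 0,"jaw": -0.9},
    {"dx": 0,"dy": -0.79,"dz": 0.24,"ax": 0,"ay": 0,"az": 0,"jaw": -0.9},
  ],
)

```text
time_s: 5.45
ee_pos: [0.5667, 0.3634, 0.1437]
tcp_rot: [-0.0, 0.771, -0.637, 0.0]
ft_force: [-0.3, 0.1, 1.3]
opening: 0.182
```

Request:
servo_tool(
  rows=[
    {"dx": 0,"dy": -0.79,"dz": 0.24,"ax": 0,"ay": 0,"az": 0,"jaw": -0.9},
    {"dx": 0,"dy": -0.75,"dz": 0.37,"ax": 0,"ay": 0,"az": 0,"jaw": -0.9},
    {"dx": 0,"dy": -0.4,"dz": 0.2,"ax": 0,"ay": 0,"az": 0,"jaw": -0.9},
    {"dx": 0,"dy": 0,"dz": 0,"ax": 0,"ay": 0,"az": 0,"jaw": -0.9},
    {"dx": 0,"dy": 0,"dz": 0,"ax": 0,"ay": 0,"az": 0,"jaw": -0.2},
  ],
)

```text
time_s: 5.95
ee_pos: [0.5848, 0.3667, 0.1353]
tcp_rot: [0.0, 0.771, -0.637, -0.0]
ft_force: [-1.5, 0.0, -0.1]
opening: 0.226
```

Request:
servo_tool(
  rows=[
    {"dx": 0,"dy": 0,"dz": 0,"ax": 0,"ay": 0,"az": 0,"jaw": 0},
    {"dx": 0,"dy": 0,"dz": 0,"ax": 0,"ay": 0,"az": 0,"jaw": 0},
    {"dx": 0,"dy": 0,"dz": -3,"ax": 0,"ay": 0,"az": 0,"jaw": 0},
    {"dx": 0,"dy": 0,"dz": -4,"ax": 0,"ay": 0,"az": 0,"jaw": 0},
    {"dx": 0,"dy": 0,"dz": -4,"ax": 0,"ay": 0,"az": 0,"jaw": 0},
  ],
)

```text
time_s: 6.45
ee_pos: [0.584, 0.3663, 0.2457]
tcp_rot: [0.001, 0.771, -0.637, -0.0]
ft_force: [1.3, -0.2, -0.1]
opening: 0.498
```

```bash
python3 - <<'E'
from h import *
plan([(.59,.37,.25,-79),(.6215,.19,.22,-79),(.6215,.1855,.07,-79),(.6215,.1855,.003,-79)])
cv2.imwrite("pics/b.png",r.snapshot("side")[:,:,::-1])
E
```

```text
t 6.5 pos [0.584  0.3663 0.2457] yaw -79.1 F [ 1.3 -0.2 -0.1] open 0.498
(0.59, 0.37, 0.25, -79) turn [ 0.1 -0.  -0.1] shift [-0.25 -0.66 -0.43] n>=1
(0.6215, 0.19, 0.22, -79) turn [0. 0. 0.] shift [18.27  0.34  3.  ] n>=4
(0.6215, 0.1855, 0.07, -79) turn [0. 0. 0.] shift [ 0.44  0.09 15.  ] n>=4
(0.6215, 0.1855, 0.003, -79) turn [0. 0. 0.] shift [0.  0.  6.7] n>=2
```

View pics/b.png

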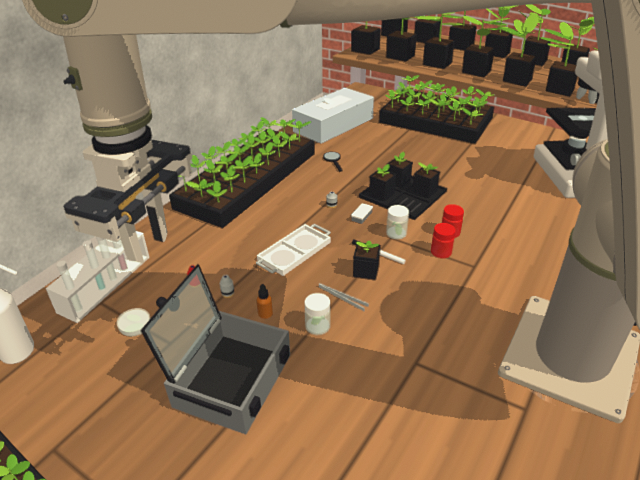

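The flap now stands open. Next is the long objective, the bright metal one at top (231,197). The nearby red one at (228,165) and the amber dropper at (227,240) don't fit the description.

Request:
servo_tool(
  rows=[
    {"dx": 4.6,"dy": 0,"dz": 0.5,"ax": 0,"ay": 0,"az": 0,"jaw": 0.1},
    {"dx": 4.6,"dy": -0.1,"dz": 0.5,"ax": 0,"ay": 0,"az": 0,"jaw": 0.1},
    {"dx": 4.6,"dy": -0.1,"dz": 1.5,"ax": 0,"ay": 0,"az": 0,"jaw": 0.1},
    {"dx": 4.6,"dy": 0,"dz": 2,"ax": 0,"ay": 0,"az": 0,"jaw": 0.1},
    {"dx": 0,"dy": 0,"dz": 4,"ax": 0,"ay": 0,"az": 0,"jaw": 0.1},
  ],
)

```text
time_s: 7.0
ee_pos: [0.6249, 0.1811, 0.1635]
tcp_rot: [-0.002, 0.769, -0.639, 0.003]
ft_force: [-0.1, 0.3, -0.1]
opening: 0.549
```

Request:
servo_tool(
  rows=[
    {"dx": 0,"dy": 0,"dz": 4,"ax": 0,"ay": 0,"az": 0,"jaw": 0.1},
    {"dx": 0,"dy": 0,"dz": 4,"ax": 0,"ay": 0,"az": 0,"jaw": 0.1},
    {"dx": 0,"dy": 0,"dz": 1.5,"ax": 0,"ay": 0,"az": 0,"jaw": 0.1},
    {"dx": 0,"dy": 0,"dz": 0,"ax": 0,"ay": 0,"az": 0,"jaw": 0.1},
  ],
)

```text
time_s: 7.4
ee_pos: [0.619, 0.186, 0.0623]
tcp_rot: [0.002, 0.771, -0.637, -0.002]
ft_force: [-1.0, 0.2, -0.1]
opening: 0.551
```

```bash
python3 - <<'E'
from h import *
plan([(.622,.185,.004,-79)])
s=r.snapshot("side")[230:350,160:320,::-1]; t=r.snapshot("top")[140:260,170:330,::-1]
cv2.imwrite("pics/c.png",cv2.resize(np.vstack([s,t]),None,fx=2.5,fy=2.5,interpolation=cv2.INTER_CUBIC))
E
```

```text
t 7.4 pos [0.619  0.186  0.0623] yaw -79.1 F [-1.   0.2 -0.1] open 0.551
(0.622, 0.185, 0.004, -79) turn [ 0.3 -0.  -0.1] shift [ 0.15 -0.28  5.83] n>=2
```

View pics/c.png

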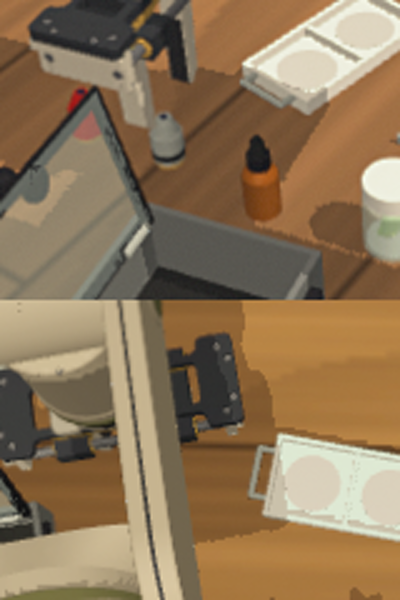

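The side view shows the objective under the fingers, about (168,140) in this crop. At this yaw the gripper body would pass close to the flap, so I'll turn it 36° before descending.

Request:
servo_tool(
  rows=[
    {"dx": 0,"dy": 0,"dz": 0,"ax": 0,"ay": 0,"az": 7.2,"jaw": 0.1},
    {"dx": 0,"dy": 0,"dz": 0,"ax": 0,"ay": 0,"az": 7.2,"jaw": 0.1},
    {"dx": 0,"dy": 0,"dz": 0,"ax": 0,"ay": 0,"az": 7.2,"jaw": 0.1},
    {"dx": 0,"dy": 0,"dz": 0,"ax": 0,"ay": 0,"az": 7.2,"jaw": 0.1},
    {"dx": 0,"dy": 0,"dz": 0,"ax": 0,"ay": 0,"az": 7.2,"jaw": 0.1},
  ],
)

```text
time_s: 8.0
ee_pos: [0.6239, 0.1872, 0.0694]
tcp_rot: [0.003, -0.534, 0.845, -0.001]
ft_force: [-0.2, 1.3, 1.0]
opening: 0.552
```

```bash
python3 - <<'E'
from h import *
plan([(.622,.185,.004,-115)])
print(np.degrees(r.observe()["joints"][5]))
E
```

```text
t 8.0 pos [0.6239 0.1872 0.0694] yaw -115.4 F [-0.2  1.3  1. ] open 0.552
(0.622, 0.185, 0.004, -115) turn [-0.3  0.2 -0.4] shift [0.28 0.08 6.54] n>=2
127.59757571782217
```

Request:
servo_tool(
  rows=[
    {"dx": 0.2,"dy": 0,"dz": 2,"ax": 0,"ay": 0,"az": 0,"jaw": 0.1},
    {"dx": 0,"dy": 0,"dz": 2,"ax": 0,"ay": 0,"az": 0,"jaw": 0.1},
    {"dx": 0,"dy": 0,"dz": 1,"ax": 0,"ay": 0,"az": 0,"jaw": 0.1},
    {"dx": 0,"dy": 0,"dz": 0,"ax": 0,"ay": 0,"az": 0,"jaw": 0.1},
    {"dx": 0,"dy": 0,"dz": 0,"ax": 0,"ay": 0,"az": 0,"jaw": 0.1},
  ],
)

```text
time_s: 8.5
ee_pos: [0.6218, 0.185, 0.0172]
tcp_rot: [0.001, -0.536, 0.844, -0.0]
ft_force: [0.9, 0.4, 0.2]
opening: 0.553
```

```bash
python3 - <<'E'
from h import *
plan([(.622,.185,.004,-115)])
E
```

```text
t 8.5 pos [0.6218 0.185  0.0172] yaw -115.1 F [0.9 0.4 0.2] open 0.553
(0.622, 0.185, 0.004, -115) turn [-0.1  0.1 -0.1] shift [-0.01 -0.02  1.32] n>=1
```

Request:
servo_tool(
  rows=[
    {"dx": 0,"dy": 0,"dz": 0.8,"ax": 0,"ay": 0,"az": 0,"jaw": 0.1},
    {"dx": 0,"dy": 0,"dz": 0.4,"ax": 0,"ay": 0,"az": 0,"jaw": 0.1},
    {"dx": 0,"dy": 0,"dz": 0,"ax": 0,"ay": 0,"az": 0,"jaw": -0.2},
    {"dx": 0,"dy": 0,"dz": 0,"ax": 0,"ay": 0,"az": 0,"jaw": -0.4},
    {"dx": 0,"dy": 0,"dz": 0,"ax": 0,"ay": 0,"az": 0,"jaw": -0.8},
  ],
  newtons=15,
)

```text
time_s: 9.0
ee_pos: [0.6208, 0.1847, 0.0036]
tcp_rot: [0.0, -0.536, 0.844, -0.0]
ft_force: [0.0, 0.1, 0.3]
opening: 0.344
```

Request:
servo_tool(
  rows=[
    {"dx": 0,"dy": 0,"dz": 0,"ax": 0,"ay": 0,"az": 0,"jaw": -0.8},
    {"dx": 0,"dy": 0,"dz": 0,"ax": 0,"ay": 0,"az": 0,"jaw": -0.8},
    {"dx": 0,"dy": 0,"dz": 0,"ax": 0,"ay": 0,"az": 0,"jaw": -0.8},
    {"dx": 0,"dy": 0,"dz": 0,"ax": 0,"ay": 0,"az": 0,"jaw": -0.8},
  ],
)

```text
time_s: 9.4
ee_pos: [0.6209, 0.1847, 0.0037]
tcp_rot: [0.0, -0.536, 0.844, -0.0]
ft_force: [0.3, -0.6, 2.0]
opening: 0.275
```

```bash
sed -i 's/^BX=.*/BX=np.array([.479,.3445]);BY=np.radians(11.1)/' h.py; python3 - <<'E'
from h import *
b=box(-.015,.035)
plan([(.6209,.1847,.22,-115),(*b,.21,-115),(*b,.21,-79),(*b,.0095,-79)])
E
```

```text
t 9.4 pos [0.6209 0.1847 0.0037] yaw -115.1 F [ 0.3 -0.6  2. ] open 0.275
(0.6209, 0.1847, 0.22, -115) turn [-0.   0.  -0.1] shift [-0.000e+00 -1.000e-02 -2.163e+01] n>=5
(np.float64(0.45754234121170956), np.float64(0.37595741374183994), 0.21, -115) turn [0. 0. 0.] shift [-10.43  22.89   1.  ] n>=6
(np.float64(0.45754234121170956), np.float64(0.37595741374183994), 0.21, -79) turn [  0.   0. -36.] shift [0. 0. 0.] n>=0
(np.float64(0.45754234121170956), np.float64(0.37595741374183994), 0.0095, -79) turn [0. 0. 0.] shift [ 0.    0.   20.05] n>=5
```

Request:
servo_tool(
  rows=[
    {"dx": 0,"dy": 0,"dz": -3,"ax": 0,"ay": 0,"az": 0,"jaw": -0.8},
    {"dx": 0,"dy": 0,"dz": -4.5,"ax": 0,"ay": 0,"az": 0,"jaw": -0.8},
    {"dx": 0,"dy": 0,"dz": -4.5,"ax": 0,"ay": 0,"az": 0,"jaw": -0.8},
    {"dx": 0,"dy": 0,"dz": -4.5,"ax": 0,"ay": 0,"az": 0,"jaw": -0.8},
    {"dx": 0,"dy": 0,"dz": -4.5,"ax": 0,"ay": 0,"az": 0,"jaw": -0.8},
  ],
)

```text
time_s: 9.9
ee_pos: [0.6202, 0.1846, 0.215]
tcp_rot: [-0.0, -0.536, 0.844, 0.0]
ft_force: [1.4, -0.1, -0.7]
opening: 0.275
```

Request:
servo_tool(
  rows=[
    {"dx": -1.75,"dy": 3.8,"dz": 0,"ax": 0,"ay": 0,"az": 0,"jaw": -0.8},
    {"dx": -1.75,"dy": 3.8,"dz": 0,"ax": 0,"ay": 0,"az": 0,"jaw": -0.8},
    {"dx": -1.75,"dy": 3.8,"dz": 0,"ax": 0,"ay": 0,"az": 0,"jaw": -0.8},
    {"dx": -1.75,"dy": 3.8,"dz": 0,"ax": 0,"ay": 0,"az": 0,"jaw": -0.8},
    {"dx": -1.75,"dy": 3.8,"dz": 0,"ax": 0,"ay": 0,"az": 0,"jaw": -0.8},
  ],
)

```text
time_s: 10.4
ee_pos: [0.4844, 0.3455, 0.2132]
tcp_rot: [-0.0, -0.536, 0.844, -0.0]
ft_force: [-0.3, 1.4, -1.8]
opening: 0.276
```

Request:
servo_tool(
  rows=[
    {"dx": -1.7,"dy": 3.8,"dz": 0,"ax": 0,"ay": 0,"az": 0,"jaw": -0.8},
    {"dx": 0,"dy": 0,"dz": 0,"ax": 0,"ay": 0,"az": -8,"jaw": -0.8},
    {"dx": 0,"dy": 0,"dz": 0,"ax": 0,"ay": 0,"az": -8,"jaw": -0.8},
    {"dx": 0,"dy": 0,"dz": 0,"ax": 0,"ay": 0,"az": -8,"jaw": -0.8},
    {"dx": 0,"dy": 0,"dz": 0,"ax": 0,"ay": 0,"az": -8,"jaw": -0.8},
  ],
)

```text
time_s: 10.9
ee_pos: [0.4582, 0.3762, 0.2132]
tcp_rot: [0.0, 0.75, -0.661, -0.0]
ft_force: [0.1, -0.1, -1.2]
opening: 0.275
```

Request:
servo_tool(
  rows=[
    {"dx": 0,"dy": 0,"dz": 0,"ax": 0,"ay": 0,"az": -4,"jaw": -0.8},
    {"dx": 0,"dy": 0,"dz": 0,"ax": 0,"ay": 0,"az": 0,"jaw": -0.8},
    {"dx": 0,"dy": 0,"dz": 0,"ax": 0,"ay": 0,"az": 0,"jaw": -0.8},
  ],
)

```text
time_s: 11.2
ee_pos: [0.4585, 0.376, 0.2132]
tcp_rot: [0.0, 0.77, -0.638, -0.0]
ft_force: [-0.5, 0.9, -0.6]
opening: 0.277
```

```bash
python3 - <<'E'
from h import *
b=box(-.015,.035)
plan([(*b,.21,-79),(*b,.0095,-79)])
s=r.snapshot("side")[220:430,110:390,::-1]
cv2.imwrite("pics/d.png",cv2.resize(s,None,fx=2,fy=2,interpolation=cv2.INTER_CUBIC))
E
```

```text
t 11.2 pos [0.4585 0.376  0.2132] yaw -79.3 F [-0.5  0.9 -0.6] open 0.277
(np.float64(0.45754234121170956), np.float64(0.37595741374183994), 0.21, -79) turn [ 0.  -0.  -0.3] shift [-0.02  0.09  0.32] n>=1
(np.float64(0.45754234121170956), np.float64(0.37595741374183994), 0.0095, -79) turn [0. 0. 0.] shift [ 0.    0.   20.05] n>=5
```

View pics/d.png

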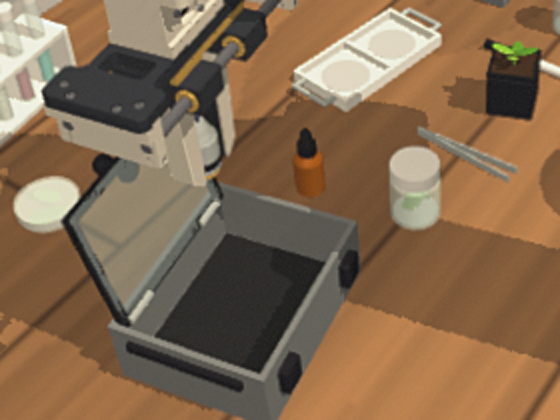

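The objective is held upright above the open box, and the box interior is clear. Descending.

Request:
servo_tool(
  rows=[
    {"dx": 0,"dy": 0.1,"dz": 4,"ax": 0,"ay": 0,"az": 0,"jaw": -0.8},
    {"dx": 0,"dy": 0,"dz": 4,"ax": 0,"ay": 0,"az": 0,"jaw": -0.8},
    {"dx": 0,"dy": 0,"dz": 4,"ax": 0,"ay": 0,"az": 0,"jaw": -0.8},
    {"dx": 0,"dy": 0,"dz": 4,"ax": 0,"ay": 0,"az": 0,"jaw": -0.8},
    {"dx": 0,"dy": 0,"dz": 2.5,"ax": 0,"ay": 0,"az": 0,"jaw": -0.8},
  ],
)

```text
time_s: 11.75
ee_pos: [0.4558, 0.3746, 0.0248]
tcp_rot: [0.002, 0.77, -0.638, -0.001]
ft_force: [-0.7, -0.1, -1.5]
opening: 0.278
```

Request:
servo_tool(
  rows=[
    {"dx": 0,"dy": 0,"dz": 0,"ax": 0,"ay": 0,"az": 0,"jaw": -0.8},
    {"dx": 0,"dy": 0,"dz": 0.8,"ax": 0,"ay": 0,"az": 0,"jaw": -0.8},
    {"dx": 0,"dy": 0,"dz": 0.6,"ax": 0,"ay": 0,"az": 0,"jaw": -0.8},
    {"dx": 0,"dy": 0,"dz": 0,"ax": 0,"ay": 0,"az": 0,"jaw": -0.8},
    {"dx": 0,"dy": 0,"dz": 0,"ax": 0,"ay": 0,"az": 0,"jaw": -0.8},
  ],
)

```text
time_s: 12.25
ee_pos: [0.4583, 0.3764, 0.0156]
tcp_rot: [-0.001, 0.771, -0.637, 0.0]
ft_force: [-0.1, -0.4, -1.5]
opening: 0.277
```

Request:
servo_tool(
  rows=[
    {"dx": 0,"dy": 0,"dz": 0.3,"ax": 0,"ay": 0,"az": 0,"jaw": -0.8},
    {"dx": 0,"dy": 0,"dz": 0.25,"ax": 0,"ay": 0,"az": 0,"jaw": -0.8},
    {"dx": 0,"dy": 0,"dz": 0,"ax": 0,"ay": 0,"az": 0,"jaw": -0.8},
    {"dx": 0,"dy": 0,"dz": 0,"ax": 0,"ay": 0,"az": 0,"jaw": -0.8},
  ],
)

```text
time_s: 12.65
ee_pos: [0.4575, 0.3759, 0.0089]
tcp_rot: [0.0, 0.771, -0.637, -0.0]
ft_force: [0.8, 0.2, -1.2]
opening: 0.274
```

Request:
servo_tool(
  rows=[
    {"dx": 0,"dy": 0,"dz": 0.1,"ax": 0,"ay": 0,"az": 0,"jaw": -0.8},
    {"dx": 0,"dy": 0,"dz": 0,"ax": 0,"ay": 0,"az": 0,"jaw": -0.8},
    {"dx": 0,"dy": 0,"dz": 0,"ax": 0,"ay": 0,"az": 0,"jaw": -0.35},
    {"dx": 0,"dy": 0,"dz": 0,"ax": 0,"ay": 0,"az": 0,"jaw": -0.15},
    {"dx": 0,"dy": 0,"dz": 0,"ax": 0,"ay": 0,"az": 0,"jaw": -0.15},
  ],
)

```text
time_s: 13.15
ee_pos: [0.4576, 0.3759, 0.0079]
tcp_rot: [-0.0, 0.771, -0.637, 0.0]
ft_force: [0.4, -0.8, -1.0]
opening: 0.415
```

Request:
servo_tool(
  rows=[
    {"dx": 0,"dy": 0,"dz": -2,"ax": 0,"ay": 0,"az": 0,"jaw": -0.15},
    {"dx": 0,"dy": 0,"dz": -4.5,"ax": 0,"ay": 0,"az": 0,"jaw": -0.15},
    {"dx": 0,"dy": 0,"dz": -4.5,"ax": 0,"ay": 0,"az": 0,"jaw": -0.15},
    {"dx": 0,"dy": 0,"dz": -4.5,"ax": 0,"ay": 0,"az": 0,"jaw": -0.15},
    {"dx": 0,"dy": 0,"dz": -4.5,"ax": 0,"ay": 0,"az": 0,"jaw": -0.15},
  ],
)

```text
time_s: 13.65
ee_pos: [0.4573, 0.3757, 0.2097]
tcp_rot: [-0.0, 0.771, -0.637, -0.0]
ft_force: [-0.1, 0.8, -0.6]
opening: 0.428
```

```bash
python3 - <<'E'
from h import *
plan([(.47,.1,.2,-79),(.611,-.1895,.12,-79),(.611,-.1895,.0035,-79)])
E
```

```text
t 13.7 pos [0.4573 0.3757 0.2097] yaw -79.1 F [-0.1  0.8 -0.6] open 0.428
(0.47, 0.1, 0.2, -79) turn [-0.   0.  -0.1] shift [27.31  4.02  0.97] n>=6
(0.611, -0.1895, 0.12, -79) turn [0. 0. 0.] shift [31.11 -8.32  8.  ] n>=7
(0.611, -0.1895, 0.0035, -79) turn [0. 0. 0.] shift [ 0.    0.   11.65] n>=3
```

Request:
servo_tool(
  rows=[
    {"dx": 4.5,"dy": 0.5,"dz": 0,"ax": 0,"ay": 0,"az": 0,"jaw": 0.1},
    {"dx": 4.5,"dy": 0.5,"dz": 0,"ax": 0,"ay": 0,"az": 0,"jaw": 0.1},
    {"dx": 4.5,"dy": 0,"dz": 0,"ax": 0,"ay": 0,"az": 0,"jaw": 0.1},
    {"dx": 4.5,"dy": 0,"dz": 0,"ax": 0,"ay": 0,"az": 0,"jaw": 0.1},
    {"dx": 4.5,"dy": 0,"dz": 0,"ax": 0,"ay": 0,"az": 0,"jaw": 0.1},
  ],
)

```text
time_s: 14.15
ee_pos: [0.4902, 0.1514, 0.208]
tcp_rot: [-0.0, 0.771, -0.637, 0.0]
ft_force: [0.9, 0.9, 0.7]
opening: 0.548
```

Request:
servo_tool(
  rows=[
    {"dx": 4.5,"dy": -0.7,"dz": 0,"ax": 0,"ay": 0,"az": 0,"jaw": 0.1},
    {"dx": 4.5,"dy": -0.7,"dz": 0,"ax": 0,"ay": 0,"az": 0,"jaw": 0.1},
    {"dx": 4.5,"dy": -0.7,"dz": 0,"ax": 0,"ay": 0,"az": 0,"jaw": 0.1},
    {"dx": 4.5,"dy": -0.7,"dz": 0,"ax": 0,"ay": 0,"az": 0,"jaw": 0.1},
    {"dx": 4.5,"dy": -0.7,"dz": 0,"ax": 0,"ay": 0,"az": 0,"jaw": 0.1},
  ],
)

```text
time_s: 14.65
ee_pos: [0.5674, -0.0632, 0.208]
tcp_rot: [-0.0, 0.771, -0.637, 0.0]
ft_force: [0.8, 0.7, -0.5]
opening: 0.552
```

Request:
servo_tool(
  rows=[
    {"dx": 4.5,"dy": -0.7,"dz": 1,"ax": 0,"ay": 0,"az": 0,"jaw": 0.1},
    {"dx": 4.5,"dy": -0.7,"dz": 2,"ax": 0,"ay": 0,"az": 0,"jaw": 0.1},
    {"dx": 4.4,"dy": -0.4,"dz": 2.3,"ax": 0,"ay": 0,"az": 0,"jaw": 0.1},
    {"dx": 0,"dy": 0,"dz": 4,"ax": 0,"ay": 0,"az": 0,"jaw": 0.1},
    {"dx": 0,"dy": 0,"dz": 4,"ax": 0,"ay": 0,"az": 0,"jaw": 0.1},
  ],
)

```text
time_s: 15.15
ee_pos: [0.6106, -0.1916, 0.074]
tcp_rot: [-0.0, 0.77, -0.638, 0.001]
ft_force: [0.0, 0.2, 0.6]
opening: 0.548
```

Request:
servo_tool(
  rows=[
    {"dx": 0,"dy": 0,"dz": 0,"ax": 0,"ay": 0,"az": 0,"jaw": 0.1},
    {"dx": 0,"dy": 0,"dz": 0,"ax": 0,"ay": 0,"az": 0,"jaw": 0.1},
    {"dx": 0,"dy": 0,"dz": 0,"ax": 0,"ay": 0,"az": 0,"jaw": 0.1},
  ],
)

```text
time_s: 15.45
ee_pos: [0.6118, -0.1898, 0.078]
tcp_rot: [-0.001, 0.771, -0.637, 0.002]
ft_force: [-0.1, 0.1, 0.4]
opening: 0.548
```

```bash
python3 - <<'E'
from h import *
plan([(.611,-.189,.0035,-79)])
s=r.snapshot("side"); cv2.imwrite("pics/e.png",cv2.resize(np.hstack([s[150:250,280:380,::-1],s[300:400,180:280,::-1]]),None,fx=4,fy=4,interpolation=cv2.INTER_CUBIC))
print(proj("side",[[.611,-.189,0],[.611,-.189,.036]]))
E
```

```text
t 15.4 pos [ 0.6118 -0.1898  0.078 ] yaw -79.1 F [-0.1  0.1  0.4] open 0.548
(0.611, -0.189, 0.0035, -79) turn [-0.2 -0.1 -0.1] shift [-0.1   0.07  7.45] n>=2
[[331.09071722 204.46494528]
 [331.10076442 191.755629  ]]
```

View pics/e.png

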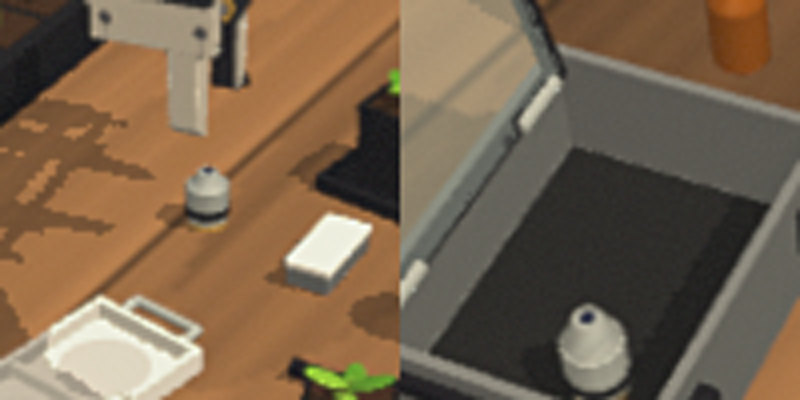

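The short objective's tip at (331.6,192) agrees with the predicted (331,192). In the right half, the long objective stands upright on the box floor at (590,350). Descending to grip the short one.

Request:
servo_tool(
  rows=[
    {"dx": -0.1,"dy": 0,"dz": 2.5,"ax": 0,"ay": 0,"az": 0,"jaw": 0.1},
    {"dx": 0,"dy": 0,"dz": 2.5,"ax": 0,"ay": 0,"az": 0,"jaw": 0.1},
    {"dx": 0,"dy": 0,"dz": 1.2,"ax": 0,"ay": 0,"az": 0,"jaw": 0.1},
    {"dx": 0,"dy": 0,"dz": 0,"ax": 0,"ay": 0,"az": 0,"jaw": 0.1},
    {"dx": 0,"dy": 0,"dz": 0,"ax": 0,"ay": 0,"az": 0,"jaw": 0.1},
  ],
)

```text
time_s: 16.0
ee_pos: [0.6108, -0.1888, 0.0146]
tcp_rot: [-0.0, 0.771, -0.637, 0.001]
ft_force: [0.6, -0.1, 0.7]
opening: 0.549
```

Request:
servo_tool(
  rows=[
    {"dx": 0,"dy": 0,"dz": 0.7,"ax": 0,"ay": 0,"az": 0,"jaw": 0.1},
    {"dx": 0,"dy": 0,"dz": 0.45,"ax": 0,"ay": 0,"az": 0,"jaw": 0.1},
    {"dx": 0,"dy": 0,"dz": 0,"ax": 0,"ay": 0,"az": 0,"jaw": -0.2},
    {"dx": 0,"dy": 0,"dz": 0,"ax": 0,"ay": 0,"az": 0,"jaw": -0.4},
    {"dx": 0,"dy": 0,"dz": 0,"ax": 0,"ay": 0,"az": 0,"jaw": -0.8},
  ],
)

```text
time_s: 16.5
ee_pos: [0.6099, -0.1886, 0.0016]
tcp_rot: [-0.0, 0.771, -0.637, 0.0]
ft_force: [1.0, -0.5, -0.4]
opening: 0.342
```

Request:
servo_tool(
  rows=[
    {"dx": 0,"dy": 0,"dz": 0,"ax": 0,"ay": 0,"az": 0,"jaw": -0.8},
    {"dx": 0,"dy": 0,"dz": 0,"ax": 0,"ay": 0,"az": 0,"jaw": -0.8},
    {"dx": 0,"dy": 0,"dz": 0,"ax": 0,"ay": 0,"az": 0,"jaw": -0.8},
    {"dx": 0,"dy": 0,"dz": 0,"ax": 0,"ay": 0,"az": 0,"jaw": -0.8},
  ],
)

```text
time_s: 16.9
ee_pos: [0.61, -0.1886, 0.0016]
tcp_rot: [-0.0, 0.771, -0.637, 0.0]
ft_force: [-0.1, -0.7, 1.2]
opening: 0.279
```

```bash
python3 - <<'E'
from h import *
b=box(-.015,-.035); x,y,z=r.observe()["ee_pos"]
plan([(x,y,.21,-79),(*b,.2,-79),(*b,z+.005,-79)])
E
```

```text
t 16.9 pos [ 0.61   -0.1886  0.0016] yaw -79.1 F [-0.1 -0.7  1.2] open 0.279
(np.float64(0.609971209652926), np.float64(-0.18862505675408087), 0.21, -79) turn [-0.  -0.  -0.1] shift [  0.     0.   -20.84] n>=5
(np.float64(0.47101887886852306), np.float64(0.3072669272623828), 0.2, -79) turn [0. 0. 0.] shift [-51.33   4.18   1.  ] n>=11
(np.float64(0.47101887886852306), np.float64(0.3072669272623828), np.float64(0.006616539620498198), -79) turn [0. 0. 0.] shift [ 0.    0.   19.34] n>=4
```

Request:
servo_tool(
  rows=[
    {"dx": 0,"dy": 0,"dz": -3,"ax": 0,"ay": 0,"az": 0,"jaw": -0.8},
    {"dx": 0,"dy": 0,"dz": -4.5,"ax": 0,"ay": 0,"az": 0,"jaw": -0.8},
    {"dx": 0,"dy": 0,"dz": -4.5,"ax": 0,"ay": 0,"az": 0,"jaw": -0.8},
    {"dx": 0,"dy": 0,"dz": -4.5,"ax": 0,"ay": 0,"az": 0,"jaw": -0.8},
    {"dx": -3,"dy": 0.5,"dz": -3.5,"ax": 0,"ay": 0,"az": 0,"jaw": -0.8},
  ],
)

```text
time_s: 17.4
ee_pos: [0.6001, -0.1625, 0.2046]
tcp_rot: [-0.0, 0.77, -0.638, 0.002]
ft_force: [0.0, 0.5, -0.3]
opening: 0.277
```

Request:
servo_tool(
  rows=[
    {"dx": -4.4,"dy": 0.4,"dz": 0,"ax": 0,"ay": 0,"az": 0,"jaw": -0.8},
    {"dx": -4.4,"dy": 0.4,"dz": 0,"ax": 0,"ay": 0,"az": 0,"jaw": -0.8},
    {"dx": -4.4,"dy": 0.4,"dz": 0,"ax": 0,"ay": 0,"az": 0,"jaw": -0.8},
    {"dx": -4.4,"dy": 0.4,"dz": 0,"ax": 0,"ay": 0,"az": 0,"jaw": -0.8},
    {"dx": -4.4,"dy": 0.4,"dz": 0,"ax": 0,"ay": 0,"az": 0,"jaw": -0.8},
  ],
)

```text
time_s: 17.9
ee_pos: [0.5371, 0.0538, 0.2012]
tcp_rot: [0.0, 0.771, -0.637, -0.0]
ft_force: [0.3, 0.3, -1.0]
opening: 0.276
```

Request:
servo_tool(
  rows=[
    {"dx": -4.4,"dy": 0.3,"dz": 0,"ax": 0,"ay": 0,"az": 0,"jaw": -0.8},
    {"dx": -4.4,"dy": 0.3,"dz": 0,"ax": 0,"ay": 0,"az": 0,"jaw": -0.8},
    {"dx": -4.4,"dy": 0.3,"dz": 0,"ax": 0,"ay": 0,"az": 0,"jaw": -0.8},
    {"dx": -4.4,"dy": 0.3,"dz": 0,"ax": 0,"ay": 0,"az": 0,"jaw": -0.8},
    {"dx": -4.4,"dy": 0.3,"dz": 0,"ax": 0,"ay": 0,"az": 0,"jaw": -0.8},
  ],
)

```text
time_s: 18.4
ee_pos: [0.4809, 0.2671, 0.2013]
tcp_rot: [0.0, 0.771, -0.637, -0.0]
ft_force: [0.7, -0.5, -1.2]
opening: 0.278
```

Request:
servo_tool(
  rows=[
    {"dx": -4.3,"dy": 0.2,"dz": 0,"ax": 0,"ay": 0,"az": 0,"jaw": -0.8},
    {"dx": 0,"dy": 0,"dz": 0,"ax": 0,"ay": 0,"az": 0,"jaw": -0.8},
    {"dx": 0,"dy": 0,"dz": 0,"ax": 0,"ay": 0,"az": 0,"jaw": -0.8},
    {"dx": 0,"dy": 0,"dz": 0,"ax": 0,"ay": 0,"az": 0,"jaw": -0.8},
  ],
)

```text
time_s: 18.8
ee_pos: [0.4719, 0.3064, 0.2011]
tcp_rot: [0.0, 0.771, -0.637, 0.0]
ft_force: [-0.4, 0.2, -1.1]
opening: 0.278
```

```bash
python3 - <<'E'
from h import *
b=box(-.015,-.035)
plan([(*b,.2,-79),(*b,.0066,-79)])
E
```

```text
t 18.8 pos [0.4719 0.3064 0.2011] yaw -79.1 F [-0.4  0.2 -1.1] open 0.278
(np.float64(0.47101887886852306), np.float64(0.3072669272623828), 0.2, -79) turn [ 0.  -0.  -0.1] shift [-0.1   0.07  0.11] n>=1
(np.float64(0.47101887886852306), np.float64(0.3072669272623828), 0.0066, -79) turn [0. 0. 0.] shift [ 0.    0.   19.34] n>=4
```

Request:
servo_tool(
  rows=[
    {"dx": -0.1,"dy": 0.1,"dz": 4.5,"ax": 0,"ay": 0,"az": 0,"jaw": -0.8},
    {"dx": 0,"dy": 0,"dz": 4.5,"ax": 0,"ay": 0,"az": 0,"jaw": -0.8},
    {"dx": 0,"dy": 0,"dz": 4.5,"ax": 0,"ay": 0,"az": 0,"jaw": -0.8},
    {"dx": 0,"dy": 0,"dz": 4,"ax": 0,"ay": 0,"az": 0,"jaw": -0.8},
    {"dx": 0,"dy": 0,"dz": 0,"ax": 0,"ay": 0,"az": 0,"jaw": -0.8},
  ],
)

```text
time_s: 19.3
ee_pos: [0.4661, 0.3039, 0.0198]
tcp_rot: [0.006, 0.77, -0.638, -0.002]
ft_force: [-2.9, -0.8, -0.9]
opening: 0.273
```

Request:
servo_tool(
  rows=[
    {"dx": 0,"dy": 0,"dz": 0,"ax": 0,"ay": 0,"az": 0,"jaw": -0.8},
    {"dx": 0,"dy": 0,"dz": 0.9,"ax": 0,"ay": 0,"az": 0,"jaw": -0.8},
    {"dx": 0,"dy": 0,"dz": 0.6,"ax": 0,"ay": 0,"az": 0,"jaw": -0.8},
    {"dx": 0,"dy": 0,"dz": 0.2,"ax": 0,"ay": 0,"az": 0,"jaw": -0.8},
    {"dx": 0,"dy": 0,"dz": 0,"ax": 0,"ay": 0,"az": 0,"jaw": -0.8},
  ],
)

```text
time_s: 19.8
ee_pos: [0.4708, 0.3083, 0.0098]
tcp_rot: [-0.0, 0.771, -0.637, 0.0]
ft_force: [0.3, -1.1, -1.6]
opening: 0.28
```

Request:
servo_tool(
  rows=[
    {"dx": 0,"dy": 0,"dz": 0,"ax": 0,"ay": 0,"az": 0,"jaw": -0.8},
    {"dx": 0,"dy": 0,"dz": 0,"ax": 0,"ay": 0,"az": 0,"jaw": -0.8},
  ],
)

```text
time_s: 20.0
ee_pos: [0.4709, 0.3084, 0.0098]
tcp_rot: [-0.0, 0.771, -0.637, 0.0]
ft_force: [-0.1, 0.8, -0.9]
opening: 0.276
```

Request:
servo_tool(
  rows=[
    {"dx": 0,"dy": 0,"dz": 0.2,"ax": 0,"ay": 0,"az": 0,"jaw": -0.8},
    {"dx": 0,"dy": 0,"dz": 0.2,"ax": 0,"ay": 0,"az": 0,"jaw": -0.8},
    {"dx": 0,"dy": 0,"dz": 0,"ax": 0,"ay": 0,"az": 0,"jaw": -0.8},
    {"dx": 0,"dy": 0,"dz": 0,"ax": 0,"ay": 0,"az": 0,"jaw": -0.8},
  ],
)

```text
time_s: 20.4
ee_pos: [0.471, 0.3084, 0.0064]
tcp_rot: [-0.0, 0.771, -0.637, 0.0]
ft_force: [-3.1, -1.9, 8.1]
opening: 0.28
```

Request:
servo_tool(
  rows=[
    {"dx": 0,"dy": 0,"dz": 0,"ax": 0,"ay": 0,"az": 0,"jaw": -0.35},
    {"dx": 0,"dy": 0,"dz": 0,"ax": 0,"ay": 0,"az": 0,"jaw": -0.15},
    {"dx": 0,"dy": 0,"dz": 0,"ax": 0,"ay": 0,"az": 0,"jaw": -0.15},
    {"dx": 0,"dy": 0,"dz": -2,"ax": 0,"ay": 0,"az": 0,"jaw": -0.15},
    {"dx": 0,"dy": 0,"dz": -4.5,"ax": 0,"ay": 0,"az": 0,"jaw": -0.15},
  ],
)

```text
time_s: 20.9
ee_pos: [0.467, 0.3062, 0.0663]
tcp_rot: [0.004, 0.771, -0.637, -0.002]
ft_force: [0.6, 0.2, 0.7]
opening: 0.425
```

Request:
servo_tool(
  rows=[
    {"dx": 0,"dy": 0,"dz": -4.5,"ax": 0,"ay": 0,"az": 0,"jaw": -0.15},
    {"dx": 0,"dy": 0,"dz": -3,"ax": 0,"ay": 0,"az": 0,"jaw": -0.15},
    {"dx": 4,"dy": 0,"dz": -1,"ax": 0,"ay": 0,"az": 0,"jaw": 0.5},
    {"dx": 4,"dy": 0,"dz": 0,"ax": 0,"ay": 0,"az": 0,"jaw": 0.5},
  ],
)

```text
time_s: 21.3
ee_pos: [0.4872, 0.2301, 0.1584]
tcp_rot: [-0.002, 0.772, -0.636, 0.001]
ft_force: [0.4, -0.0, -0.5]
opening: 0.547
```

```bash
python3 - <<'E'
from h import *
plan([(.4265,.1675,.12,-85),(.4265,.1675,.022,-85)])
print(proj("side",[[.4265,.1675,.062],[.4265,-.163,.062]]))
s=r.snapshot("side"); cv2.imwrite("pics/f.png",cv2.resize(np.hstack([s[190:400,150:450,::-1]]),None,fx=2.66,fy=2.66,interpolation=cv2.INTER_CUBIC))
E
```

```text
t 21.3 pos [0.4872 0.2301 0.1584] yaw -79.0 F [ 0.4 -0.  -0.5] open 0.547
(0.4265, 0.1675, 0.12, -85) turn [-0.3  0.1  6. ] shift [5.71 6.59 3.84] n>=2
(0.4265, 0.1675, 0.022, -85) turn [0. 0. 0.] shift [0.  0.  9.8] n>=2
[[316.16214404 300.96826533]
 [397.89678727 210.43433605]]
```

View pics/f.png

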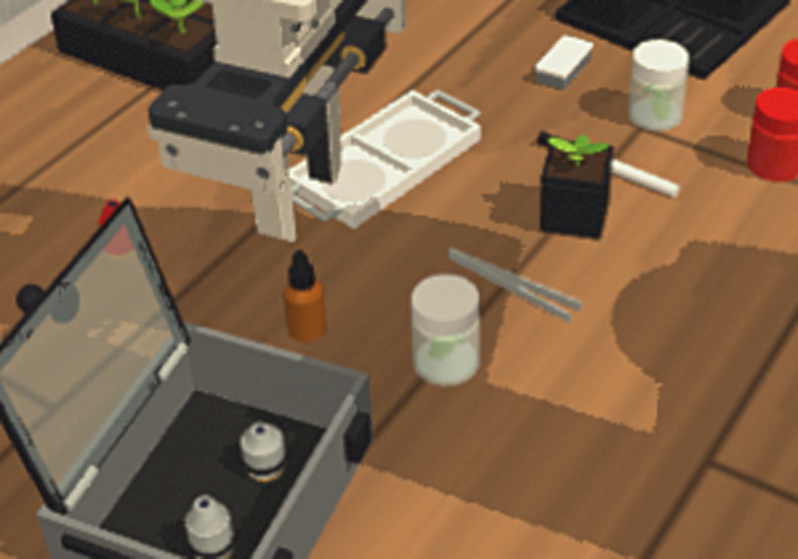

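Both objectives stand upright in the box, at (263,450) and (209,525) in this crop. The jar cap at (446,297) is within 1.5 px of the prediction. Moving to the left jar.

Request:
servo_tool(
  rows=[
    {"dx": 2.5,"dy": 3.6,"dz": 0,"ax": 0,"ay": 0,"az": 0,"jaw": 0.6},
    {"dx": 2.5,"dy": 3.6,"dz": 2,"ax": 0,"ay": 0,"az": 0,"jaw": 0.6},
    {"dx": 0,"dy": 0,"dz": 3,"ax": 0,"ay": 0,"az": 0,"jaw": 0.6},
    {"dx": 0,"dy": 0,"dz": 0,"ax": 0,"ay": 0,"az": 0,"jaw": 0.6},
    {"dx": 0,"dy": 0,"dz": 0,"ax": 0,"ay": 0,"az": 0,"jaw": 0.6},
  ],
)

```text
time_s: 21.85
ee_pos: [0.4244, 0.167, 0.1056]
tcp_rot: [0.0, 0.771, -0.637, -0.0]
ft_force: [-0.1, -0.6, 0.2]
opening: 0.8
```

```bash
python3 - <<'E'
from h import *
plan([(.426,.167,.022,-79)])
E
```

```text
t 21.9 pos [0.4244 0.167  0.1056] yaw -79.1 F [-0.1 -0.6  0.2] open 0.800
(0.426, 0.167, 0.022, -79) turn [ 0.   0.  -0.1] shift [ 0.04 -0.16  8.36] n>=2
```

Request:
servo_tool(
  rows=[
    {"dx": 0,"dy": -0.15,"dz": 3,"ax": 0,"ay": 0,"az": 0,"jaw": 0.6},
    {"dx": 0,"dy": 0,"dz": 3,"ax": 0,"ay": 0,"az": 0,"jaw": 0.6},
    {"dx": 0,"dy": 0,"dz": 2.2,"ax": 0,"ay": 0,"az": 0,"jaw": 0.6},
    {"dx": 0,"dy": 0,"dz": 0,"ax": 0,"ay": 0,"az": 0,"jaw": 0.6},
    {"dx": 0,"dy": 0,"dz": 0,"ax": 0,"ay": 0,"az": 0,"jaw": 0.2},
  ],
)

```text
time_s: 22.35
ee_pos: [0.4271, 0.1679, 0.0248]
tcp_rot: [-0.0, 0.771, -0.637, 0.0]
ft_force: [0.5, -0.5, 0.8]
opening: 0.752
```

Request:
servo_tool(
  rows=[
    {"dx": 0,"dy": 0,"dz": 0,"ax": 0,"ay": 0,"az": 0,"jaw": 0.05},
    {"dx": 0,"dy": 0,"dz": 0,"ax": 0,"ay": 0,"az": 0,"jaw": -0.3},
    {"dx": 0,"dy": 0,"dz": 0,"ax": 0,"ay": 0,"az": 0,"jaw": -0.3},
    {"dx": 0,"dy": 0,"dz": 0,"ax": 0,"ay": 0,"az": 0,"jaw": -0.3},
    {"dx": 0,"dy": 0,"dz": 0,"ax": 0,"ay": 0,"az": 0,"jaw": -0.3},
  ],
)

```text
time_s: 22.85
ee_pos: [0.427, 0.1674, 0.0246]
tcp_rot: [-0.001, 0.771, -0.637, 0.001]
ft_force: [-0.0, -0.7, 6.6]
opening: 0.493
```

```bash
python3 - <<'E'
from h import *
C=np.array([.5872,.0039]);a=np.radians(-9.4)
M=np.array([[np.cos(a),-np.sin(a)],[np.sin(a),np.cos(a)]])
b1=C+M@[0,.036];b2=C+M@[0,-.036];print(b1,b2)
x,y,z=r.observe()["ee_pos"]
plan([(x,y,.11,-79),(*b1,.11,-79),(*b1,z+.0045,-79)])
E
```

```text
[0.59307973 0.0394166 ] [ 0.58132027 -0.0316166 ]
t 22.9 pos [0.427  0.1674 0.0246] yaw -79.1 F [-0.  -0.7  6.6] open 0.493
(np.float64(0.42696658264189047), np.float64(0.1673787801068234), 0.11, -79) turn [-0.1  0.  -0.1] shift [ 0.    0.   -8.54] n>=2
(np.float64(0.5930797346406984), np.float64(0.039416597817850896), 0.11, -79) turn [0. 0. 0.] shift [ 15.73 -13.86   0.  ] n>=5
(np.float64(0.5930797346406984), np.float64(0.039416597817850896), np.float64(0.02913539331187405), -79) turn [0. 0. 0.] shift [0.   0.   8.09] n>=2
```

Request:
servo_tool(
  rows=[
    {"dx": 0,"dy": 0,"dz": -2,"ax": 0,"ay": 0,"az": 0,"jaw": -0.3},
    {"dx": 0,"dy": 0,"dz": -3.5,"ax": 0,"ay": 0,"az": 0,"jaw": -0.3},
    {"dx": 0,"dy": 0,"dz": -3.5,"ax": 0,"ay": 0,"az": 0,"jaw": -0.3},
    {"dx": 3.1,"dy": -2.8,"dz": 0,"ax": 0,"ay": 0,"az": 0,"jaw": -0.3},
    {"dx": 3.1,"dy": -2.8,"dz": 0,"ax": 0,"ay": 0,"az": 0,"jaw": -0.3},
  ],
  newtons=20,
)

```text
time_s: 23.35
ee_pos: [0.4944, 0.117, 0.1157]
tcp_rot: [-0.002, 0.772, -0.636, 0.001]
ft_force: [0.5, 0.9, -1.7]
opening: 0.492
```

Request:
servo_tool(
  rows=[
    {"dx": 3.1,"dy": -2.8,"dz": 0,"ax": 0,"ay": 0,"az": 0,"jaw": -0.3},
    {"dx": 3.1,"dy": -2.8,"dz": 0,"ax": 0,"ay": 0,"az": 0,"jaw": -0.3},
    {"dx": 3.3,"dy": -2.7,"dz": 0,"ax": 0,"ay": 0,"az": 0,"jaw": -0.3},
    {"dx": 0,"dy": 0,"dz": 0,"ax": 0,"ay": 0,"az": 0,"jaw": -0.3},
    {"dx": 0,"dy": 0,"dz": 0,"ax": 0,"ay": 0,"az": 0,"jaw": -0.3},
  ],
)

```text
time_s: 23.85
ee_pos: [0.5918, 0.0386, 0.1126]
tcp_rot: [0.0, 0.77, -0.638, -0.001]
ft_force: [-0.3, 0.1, -1.9]
opening: 0.492
```

```bash
python3 - <<'E'
from h import *
plan([(.593,.0395,.029,-79)])
E
```

```text
t 23.9 pos [0.5918 0.0386 0.1126] yaw -79.2 F [-0.3  0.1 -1.9] open 0.492
(0.593, 0.0395, 0.029, -79) turn [ 0.1  0.  -0.2] shift [-0.07 -0.13  8.36] n>=2
```

Request:
servo_tool(
  rows=[
    {"dx": 0,"dy": -0.1,"dz": 3,"ax": 0,"ay": 0,"az": 0,"jaw": -0.3},
    {"dx": 0,"dy": 0,"dz": 3,"ax": 0,"ay": 0,"az": 0,"jaw": -0.3},
    {"dx": 0,"dy": 0,"dz": 1.2,"ax": 0,"ay": 0,"az": 0,"jaw": -0.3},
    {"dx": 0,"dy": 0,"dz": 0,"ax": 0,"ay": 0,"az": 0,"jaw": -0.3},
    {"dx": 0,"dy": 0,"dz": 0.5,"ax": 0,"ay": 0,"az": 0,"jaw": -0.3},
  ],
)

```text
time_s: 24.35
ee_pos: [0.5939, 0.0399, 0.0381]
tcp_rot: [-0.001, 0.771, -0.637, 0.001]
ft_force: [-1.3, 0.6, -0.3]
opening: 0.49
```

Request:
servo_tool(
  rows=[
    {"dx": 0,"dy": 0,"dz": 0.3,"ax": 0,"ay": 0,"az": 0,"jaw": -0.3},
    {"dx": 0,"dy": 0,"dz": 0,"ax": 0,"ay": 0,"az": 0,"jaw": -0.3},
    {"dx": 0,"dy": 0,"dz": 0,"ax": 0,"ay": 0,"az": 0,"jaw": -0.3},
  ],
)

```text
time_s: 24.65
ee_pos: [0.5936, 0.0394, 0.0343]
tcp_rot: [-0.0, 0.771, -0.637, 0.0]
ft_force: [0.2, -0.2, -1.0]
opening: 0.493
```

Request:
servo_tool(
  rows=[
    {"dx": 0,"dy": 0,"dz": 0.3,"ax": 0,"ay": 0,"az": 0,"jaw": -0.3},
    {"dx": 0,"dy": 0,"dz": 0.25,"ax": 0,"ay": 0,"az": 0,"jaw": -0.3},
    {"dx": 0,"dy": 0,"dz": 0,"ax": 0,"ay": 0,"az": 0,"jaw": -0.3},
    {"dx": 0,"dy": 0,"dz": 0,"ax": 0,"ay": 0,"az": 0,"jaw": -0.3},
  ],
)

```text
time_s: 25.05
ee_pos: [0.5935, 0.0394, 0.0286]
tcp_rot: [-0.0, 0.771, -0.637, 0.0]
ft_force: [-1.9, -0.6, 5.1]
opening: 0.494
```

Request:
servo_tool(
  rows=[
    {"dx": 0,"dy": 0,"dz": 0,"ax": 0,"ay": 0,"az": 0,"jaw": 0.2},
    {"dx": 0,"dy": 0,"dz": 0,"ax": 0,"ay": 0,"az": 0,"jaw": 0.5},
    {"dx": 0,"dy": 0,"dz": 0,"ax": 0,"ay": 0,"az": 0,"jaw": 0.5},
    {"dx": 0,"dy": 0,"dz": -3,"ax": 0,"ay": 0,"az": 0,"jaw": 0.5},
    {"dx": 0,"dy": 0,"dz": -4,"ax": 0,"ay": 0,"az": 0,"jaw": 0.6},
  ],
)

```text
time_s: 25.55
ee_pos: [0.5904, 0.0394, 0.0954]
tcp_rot: [0.002, 0.771, -0.637, -0.003]
ft_force: [-0.0, -0.4, 0.1]
opening: 0.781
```

Request:
servo_tool(
  rows=[
    {"dx": 0,"dy": 0,"dz": -3.5,"ax": 0,"ay": 0,"az": 0,"jaw": 0.6},
    {"dx": 2.8,"dy": 3.4,"dz": 0,"ax": 0,"ay": 0,"az": 0,"jaw": 0.6},
    {"dx": 2.8,"dy": 3.4,"dz": 0,"ax": 0,"ay": 0,"az": 0,"jaw": 0.6},
    {"dx": 2.8,"dy": 3.4,"dz": 0,"ax": 0,"ay": 0,"az": 0,"jaw": 0.6},
    {"dx": 2.8,"dy": 3.4,"dz": 0,"ax": 0,"ay": 0,"az": 0,"jaw": 0.6},
  ],
)

```text
time_s: 26.05
ee_pos: [0.4794, -0.0972, 0.1328]
tcp_rot: [0.0, 0.771, -0.637, 0.0]
ft_force: [0.6, -1.6, -0.1]
opening: 0.798
```

Request:
servo_tool(
  rows=[
    {"dx": 2.8,"dy": 3.4,"dz": 0,"ax": 0,"ay": 0,"az": 0,"jaw": 0.6},
    {"dx": 2.8,"dy": 3.2,"dz": 0,"ax": 0,"ay": 0,"az": 0,"jaw": 0.6},
    {"dx": 0,"dy": 0,"dz": 0,"ax": 0,"ay": 0,"az": 0,"jaw": 0.6},
    {"dx": 0,"dy": 0,"dz": 0,"ax": 0,"ay": 0,"az": 0,"jaw": 0.6},
  ],
)

```text
time_s: 26.45
ee_pos: [0.4261, -0.1643, 0.1329]
tcp_rot: [-0.0, 0.77, -0.638, 0.0]
ft_force: [0.9, 0.5, -0.6]
opening: 0.797
```

```bash
python3 - <<'E'
from h import *
print(onz("side",(397.7,211.8),.062))
plan([(.4275,-.1645,.022,-79)])
t,s=r.snapshot("top"),r.snapshot("side")
cv2.imwrite("pics/g.png",cv2.resize(np.hstack([t[160:340,250:450,::-1],s[160:340,240:440,::-1]]),None,fx=2,fy=2,interpolation=cv2.INTER_CUBIC))
E
```

```text
[ 0.42459588 -0.15798843  0.062     ]
t 26.4 pos [ 0.4261 -0.1643  0.1329] yaw -79.3 F [ 0.9  0.5 -0.6] open 0.797
(0.4275, -0.1645, 0.022, -79) turn [-0.   0.  -0.3] shift [ 0.05 -0.14 11.09] n>=3
```

View pics/g.png

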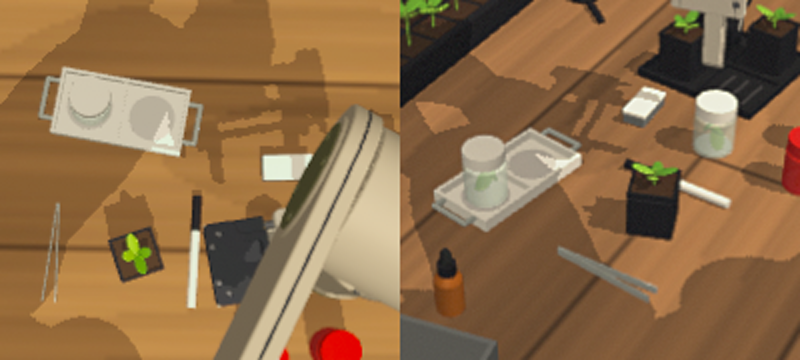

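The first jar stands in the left bay, at (90,100) in the top half of the crop. Descending on the second white-capped jar.

Request:
servo_tool(
  rows=[
    {"dx": -0.1,"dy": -0.1,"dz": 3.5,"ax": 0,"ay": 0,"az": 0,"jaw": 0.6},
    {"dx": 0,"dy": 0,"dz": 3.5,"ax": 0,"ay": 0,"az": 0,"jaw": 0.6},
    {"dx": 0,"dy": 0,"dz": 3.5,"ax": 0,"ay": 0,"az": 0,"jaw": 0.6},
    {"dx": 0,"dy": 0,"dz": 0.3,"ax": 0,"ay": 0,"az": 0,"jaw": 0.6},
    {"dx": 0,"dy": 0,"dz": 0,"ax": 0,"ay": 0,"az": 0,"jaw": 0.2},
  ],
)

```text
time_s: 27.05
ee_pos: [0.4269, -0.1612, 0.0245]
tcp_rot: [0.0, 0.771, -0.636, -0.001]
ft_force: [0.9, -0.5, 0.4]
opening: 0.75
```

Request:
servo_tool(
  rows=[
    {"dx": 0,"dy": 0,"dz": 0,"ax": 0,"ay": 0,"az": 0,"jaw": 0.05},
    {"dx": 0,"dy": 0,"dz": 0,"ax": 0,"ay": 0,"az": 0,"jaw": -0.3},
    {"dx": 0,"dy": 0,"dz": 0,"ax": 0,"ay": 0,"az": 0,"jaw": -0.3},
    {"dx": 0,"dy": 0,"dz": 0,"ax": 0,"ay": 0,"az": 0,"jaw": -0.3},
    {"dx": 0,"dy": 0,"dz": 0,"ax": 0,"ay": 0,"az": 0,"jaw": -0.3},
  ],
)

```text
time_s: 27.55
ee_pos: [0.4286, -0.1633, 0.0266]
tcp_rot: [-0.0, 0.771, -0.637, 0.002]
ft_force: [0.8, -0.3, 6.9]
opening: 0.494
```

```bash
python3 - <<'E'
from h import *
x,y,z=r.observe()["ee_pos"]
plan([(x,y,.12,-79),(.5815,-.0315,.12,-79),(.5815,-.0315,z+.0042,-79)])
E
```

```text
t 27.6 pos [ 0.4286 -0.1633  0.0266] yaw -79.1 F [ 0.8 -0.3  6.9] open 0.494
(np.float64(0.42860344898142694), np.float64(-0.16333942737421844), 0.12, -79) turn [-0.2 -0.1 -0.1] shift [ 0.    0.   -9.34] n>=2
(0.5815, -0.0315, 0.12, -79) turn [0. 0. 0.] shift [-10.02 -17.52   0.  ] n>=5
(0.5815, -0.0315, np.float64(0.030848381192723255), -79) turn [0. 0. 0.] shift [0.   0.   8.92] n>=2
```

Request:
servo_tool(
  rows=[
    {"dx": 0,"dy": 0,"dz": -2,"ax": 0,"ay": 0,"az": 0,"jaw": -0.3},
    {"dx": 0,"dy": 0,"dz": -3.5,"ax": 0,"ay": 0,"az": 0,"jaw": -0.3},
    {"dx": 0,"dy": 0,"dz": -3.8,"ax": 0,"ay": 0,"az": 0,"jaw": -0.3},
    {"dx": -1.6,"dy": -2.9,"dz": 0,"ax": 0,"ay": 0,"az": 0,"jaw": -0.3},
    {"dx": -1.6,"dy": -2.9,"dz": 0,"ax": 0,"ay": 0,"az": 0,"jaw": -0.3},
  ],
)

```text
time_s: 28.05
ee_pos: [0.4799, -0.1207, 0.1205]
tcp_rot: [-0.001, 0.77, -0.638, 0.002]
ft_force: [-0.4, -0.5, -1.0]
opening: 0.497
```

Request:
servo_tool(
  rows=[
    {"dx": -1.6,"dy": -2.9,"dz": 0,"ax": 0,"ay": 0,"az": 0,"jaw": -0.3},
    {"dx": -1.6,"dy": -2.9,"dz": 0,"ax": 0,"ay": 0,"az": 0,"jaw": -0.3},
    {"dx": -1.6,"dy": -2.9,"dz": 0,"ax": 0,"ay": 0,"az": 0,"jaw": -0.3},
    {"dx": -1.6,"dy": -3,"dz": 0,"ax": 0,"ay": 0,"az": 0,"jaw": -0.3},
    {"dx": 0,"dy": 0,"dz": 0,"ax": 0,"ay": 0,"az": 0,"jaw": -0.3},
  ],
)

```text
time_s: 28.55
ee_pos: [0.583, -0.0327, 0.118]
tcp_rot: [-0.001, 0.772, -0.636, 0.0]
ft_force: [-0.9, 0.7, -1.0]
opening: 0.492
```

Request:
servo_tool(
  rows=[
    {"dx": 0,"dy": 0,"dz": 0,"ax": 0,"ay": 0,"az": 0,"jaw": -0.3},
    {"dx": 0,"dy": 0,"dz": 0,"ax": 0,"ay": 0,"az": 0,"jaw": -0.3},
  ],
)

```text
time_s: 28.75
ee_pos: [0.5802, -0.0357, 0.1178]
tcp_rot: [0.0, 0.771, -0.637, -0.0]
ft_force: [-0.3, -0.3, -1.3]
opening: 0.494
```

```bash
python3 - <<'E'
from h import *
plan([(.581,-.0355,.031,-79)])
E
```

```text
t 28.8 pos [ 0.5802 -0.0357  0.1178] yaw -79.1 F [-0.3 -0.3 -1.3] open 0.494
(0.581, -0.0355, 0.031, -79) turn [ 0.  -0.  -0.1] shift [-0.01 -0.08  8.68] n>=2
```

Request:
servo_tool(
  rows=[
    {"dx": 0,"dy": 0,"dz": 3,"ax": 0,"ay": 0,"az": 0,"jaw": -0.3},
    {"dx": 0,"dy": 0,"dz": 3,"ax": 0,"ay": 0,"az": 0,"jaw": -0.3},
    {"dx": 0,"dy": 0,"dz": 1.5,"ax": 0,"ay": 0,"az": 0,"jaw": -0.3},
    {"dx": 0,"dy": 0,"dz": 0.6,"ax": 0,"ay": 0,"az": 0,"jaw": -0.3},
    {"dx": 0,"dy": 0,"dz": 0,"ax": 0,"ay": 0,"az": 0,"jaw": -0.3},
  ],
)

```text
time_s: 29.25
ee_pos: [0.5803, -0.0356, 0.0366]
tcp_rot: [0.0, 0.771, -0.637, -0.0]
ft_force: [0.0, 0.3, -1.0]
opening: 0.492
```

Request:
servo_tool(
  rows=[
    {"dx": 0,"dy": 0,"dz": 0.2,"ax": 0,"ay": 0,"az": 0,"jaw": -0.3},
    {"dx": 0,"dy": 0,"dz": 0.2,"ax": 0,"ay": 0,"az": 0,"jaw": -0.3},
    {"dx": 0,"dy": 0,"dz": 0,"ax": 0,"ay": 0,"az": 0,"jaw": -0.3},
    {"dx": 0,"dy": 0,"dz": 0,"ax": 0,"ay": 0,"az": 0,"jaw": -0.3},
  ],
)

```text
time_s: 29.65
ee_pos: [0.5813, -0.0352, 0.0335]
tcp_rot: [-0.0, 0.771, -0.637, 0.0]
ft_force: [-0.6, -0.0, -1.1]
opening: 0.488
```

Request:
servo_tool(
  rows=[
    {"dx": 0,"dy": 0,"dz": 0.2,"ax": 0,"ay": 0,"az": 0,"jaw": -0.3},
    {"dx": 0,"dy": 0,"dz": 0.15,"ax": 0,"ay": 0,"az": 0,"jaw": -0.3},
    {"dx": 0,"dy": 0,"dz": 0,"ax": 0,"ay": 0,"az": 0,"jaw": -0.3},
    {"dx": 0,"dy": 0,"dz": 0,"ax": 0,"ay": 0,"az": 0,"jaw": -0.3},
  ],
)

```text
time_s: 30.05
ee_pos: [0.5813, -0.0352, 0.0307]
tcp_rot: [-0.0, 0.771, -0.637, 0.0]
ft_force: [-4.3, 1.0, 9.1]
opening: 0.492
```

Request:
servo_tool(
  rows=[
    {"dx": 0,"dy": 0,"dz": 0,"ax": 0,"ay": 0,"az": 0,"jaw": 0.15},
    {"dx": 0,"dy": 0,"dz": 0,"ax": 0,"ay": 0,"az": 0,"jaw": 0.2},
    {"dx": 0,"dy": 0,"dz": 0,"ax": 0,"ay": 0,"az": 0,"jaw": 0.2},
    {"dx": 0,"dy": 0,"dz": -3,"ax": 0,"ay": 0,"az": 0,"jaw": 0.2},
    {"dx": 0,"dy": 0,"dz": -4,"ax": 0,"ay": 0,"az": 0,"jaw": 0.2},
  ],
)

```text
time_s: 30.55
ee_pos: [0.5783, -0.0349, 0.097]
tcp_rot: [0.002, 0.771, -0.637, -0.003]
ft_force: [0.9, 0.4, 0.0]
opening: 0.599
```

Request:
servo_tool(
  rows=[
    {"dx": 0,"dy": 0,"dz": -4,"ax": 0,"ay": 0,"az": 0,"jaw": 0.6},
    {"dx": 0,"dy": 0,"dz": -2,"ax": 0,"ay": 0,"az": -4.4,"jaw": 0.6},
    {"dx": 0,"dy": 0,"dz": 0,"ax": 0,"ay": 0,"az": -4.4,"jaw": 0.6},
    {"dx": 0,"dy": 0,"dz": 0,"ax": 0,"ay": 0,"az": 0,"jaw": 0.6},
  ],
)

```text
time_s: 30.95
ee_pos: [0.5815, -0.0353, 0.1603]
tcp_rot: [-0.0, 0.818, -0.575, 0.001]
ft_force: [-0.0, 0.4, -1.0]
opening: 0.796
```

```bash
python3 - <<'E'
from h import *
plan([(.4245,-.0145,.155,-70.3),(.4245,-.0145,.016,-70.3)])
E
```

```text
t 30.9 pos [ 0.5815 -0.0353  0.1603] yaw -70.2 F [-0.   0.4 -1. ] open 0.796
(0.4245, -0.0145, 0.155, -70.3) turn [-0.1 -0.   0.1] shift [-7.25 14.08  0.53] n>=4
(0.4245, -0.0145, 0.016, -70.3) turn [0. 0. 0.] shift [ 0.   0.  13.9] n>=3
```

Request:
servo_tool(
  rows=[
    {"dx": -1.8,"dy": 3.5,"dz": 0,"ax": 0,"ay": 0,"az": 0,"jaw": 0.6},
    {"dx": -1.8,"dy": 3.5,"dz": 0,"ax": 0,"ay": 0,"az": 0,"jaw": 0.6},
    {"dx": -1.8,"dy": 3.5,"dz": 0,"ax": 0,"ay": 0,"az": 0,"jaw": 0.6},
    {"dx": -1.8,"dy": 3.5,"dz": 2,"ax": 0,"ay": 0,"az": 0,"jaw": 0.6},
    {"dx": 0,"dy": 0,"dz": 2.5,"ax": 0,"ay": 0,"az": 0,"jaw": 0.6},
  ],
)

```text
time_s: 31.45
ee_pos: [0.421, -0.0138, 0.1131]
tcp_rot: [0.0, 0.817, -0.577, -0.0]
ft_force: [0.9, -0.6, 0.0]
opening: 0.801
```

Request:
servo_tool(
  rows=[
    {"dx": 0,"dy": 0,"dz": 0,"ax": 0,"ay": 0,"az": 0,"jaw": 0.6},
    {"dx": 0,"dy": 0,"dz": 0,"ax": 0,"ay": 0,"az": 0,"jaw": 0.6},
  ],
)

```text
time_s: 31.65
ee_pos: [0.4246, -0.0145, 0.1142]
tcp_rot: [0.0, 0.817, -0.576, -0.001]
ft_force: [0.8, 0.5, 0.2]
opening: 0.8
```

```bash
python3 - <<'E'
from h import *
plan([(.4245,-.0145,.016,-70.3)])
s=r.snapshot("side")
cv2.imwrite("pics/i.png",cv2.resize(s[180:330,240:440,::-1],None,fx=4,fy=4,interpolation=cv2.INTER_CUBIC))
c,q=np.cos(np.radians(19.7)),np.sin(np.radians(19.7))
P=[np.array([.4245,-.0145,.055])+[.024*(a*c-b*q),.024*(a*q+b*c),0] for a,b in((-1,-1),(-1,1),(1,1),(1,-1))]
print((proj("side",P)-[240,180])*4+1.5)
E
```

```text
t 31.6 pos [ 0.4246 -0.0145  0.1142] yaw -70.4 F [0.8 0.5 0.2] open 0.800
(0.4245, -0.0145, 0.016, -70.3) turn [ 0.1  0.  -0.1] shift [-0.01  0.    9.82] n>=2
[[560.99652656 256.50916561]
 [548.42978005 315.59503213]
 [450.74243661 303.28653126]
 [466.59699656 245.01863854]]
```

View pics/i.png

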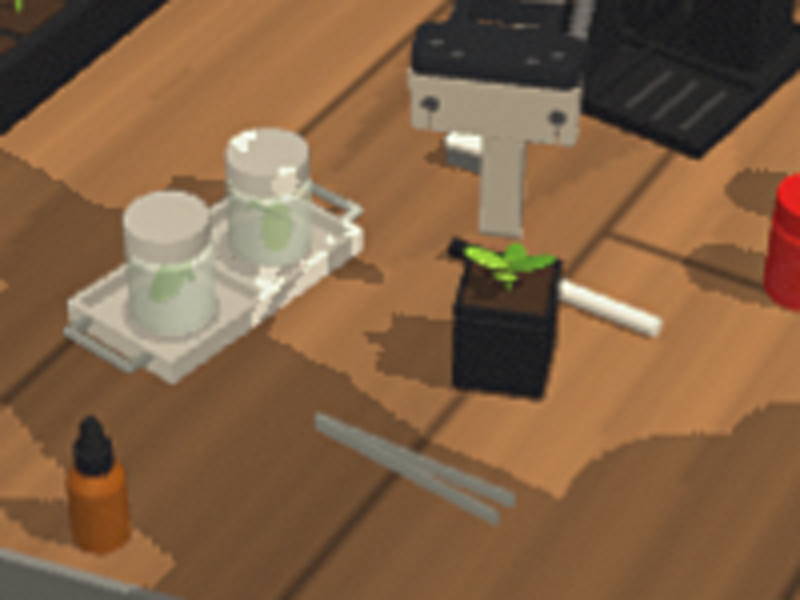

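Both jars stand in their bays. The pot's rim corners at (456,308) and (556,318) match the prediction to within about 2 mm. Descending to grip the pot.

Request:
servo_tool(
  rows=[
    {"dx": 0,"dy": 0,"dz": 3,"ax": 0,"ay": 0,"az": 0,"jaw": 0.6},
    {"dx": 0,"dy": 0,"dz": 3,"ax": 0,"ay": 0,"az": 0,"jaw": 0.6},
    {"dx": 0,"dy": 0,"dz": 3,"ax": 0,"ay": 0,"az": 0,"jaw": 0.6},
    {"dx": 0,"dy": 0,"dz": 0.6,"ax": 0,"ay": 0,"az": 0,"jaw": 0.6},
    {"dx": 0,"dy": 0,"dz": 0,"ax": 0,"ay": 0,"az": 0,"jaw": 0.25},
  ],
)

```text
time_s: 32.2
ee_pos: [0.4249, -0.0146, 0.0184]
tcp_rot: [0.0, 0.817, -0.576, -0.001]
ft_force: [-0.4, 0.4, 1.9]
opening: 0.754
```

Request:
servo_tool(
  rows=[
    {"dx": 0,"dy": 0,"dz": 0,"ax": 0,"ay": 0,"az": 0,"jaw": 0.1},
    {"dx": 0,"dy": 0,"dz": 0,"ax": 0,"ay": 0,"az": 0,"jaw": -0.3},
    {"dx": 0,"dy": 0,"dz": 0,"ax": 0,"ay": 0,"az": 0,"jaw": -0.3},
    {"dx": 0,"dy": 0,"dz": 0,"ax": 0,"ay": 0,"az": 0,"jaw": -0.3},
    {"dx": 0,"dy": 0,"dz": 0,"ax": 0,"ay": 0,"az": 0,"jaw": -0.3},
  ],
)

```text
time_s: 32.7
ee_pos: [0.4263, -0.0148, 0.02]
tcp_rot: [-0.001, 0.818, -0.576, 0.001]
ft_force: [-1.4, 0.5, 7.0]
opening: 0.513
```

```bash
python3 - <<'E'
from h import *
C=np.array([.486,-.3241]);a=np.radians(-6.5)
M=np.array([[np.cos(a),-np.sin(a)],[np.sin(a),np.cos(a)]])
b=C+M@[-.041,.043];print(b)
x,y,z=r.observe()["ee_pos"]
plan([(x,y,.15,-70.3),(*b,.15,-70.3),(*b,.15,-96.5),(*b,z+.0045,-96.5)])
E
```

```text
[ 0.45013129 -0.27673508]
t 32.7 pos [ 0.4263 -0.0148  0.02  ] yaw -70.3 F [-1.4  0.5  7. ] open 0.513
(np.float64(0.4262515966586524), np.float64(-0.014759142617489167), 0.15, -70.3) turn [-0.1 -0.1 -0. ] shift [  0.   0. -13.] n>=3
(np.float64(0.4501312921092799), np.float64(-0.2767350784414226), 0.15, -70.3) turn [0. 0. 0.] shift [25.47  6.58  0.  ] n>=6
(np.float64(0.4501312921092799), np.float64(-0.2767350784414226), 0.15, -96.5) turn [ 0.   0.  26.2] shift [0. 0. 0.] n>=0
(np.float64(0.4501312921092799), np.float64(-0.2767350784414226), np.float64(0.024485191276992647), -96.5) turn [0. 0. 0.] shift [ 0.    0.   12.55] n>=3
```

Request:
servo_tool(
  rows=[
    {"dx": 0,"dy": 0,"dz": -2,"ax": 0,"ay": 0,"az": 0,"jaw": -0.3},
    {"dx": 0,"dy": 0,"dz": -3.7,"ax": 0,"ay": 0,"az": 0,"jaw": -0.3},
    {"dx": 0,"dy": 0,"dz": -3.7,"ax": 0,"ay": 0,"az": 0,"jaw": -0.3},
    {"dx": 0,"dy": 0,"dz": -3.6,"ax": 0,"ay": 0,"az": 0,"jaw": -0.3},
    {"dx": 4.2,"dy": 1.1,"dz": 0,"ax": 0,"ay": 0,"az": 0,"jaw": -0.3},
  ],
)

```text
time_s: 33.2
ee_pos: [0.4322, -0.0557, 0.1547]
tcp_rot: [-0.003, 0.819, -0.574, 0.004]
ft_force: [2.0, -0.9, -0.1]
opening: 0.517
```

Request:
servo_tool(
  rows=[
    {"dx": 4.2,"dy": 1.1,"dz": 0,"ax": 0,"ay": 0,"az": 0,"jaw": -0.3},
    {"dx": 4.2,"dy": 1.1,"dz": 0,"ax": 0,"ay": 0,"az": 0,"jaw": -0.3},
    {"dx": 4.2,"dy": 1.1,"dz": 0,"ax": 0,"ay": 0,"az": 0,"jaw": -0.3},
    {"dx": 4.2,"dy": 1.1,"dz": 0,"ax": 0,"ay": 0,"az": 0,"jaw": -0.3},
    {"dx": 4.4,"dy": 1.1,"dz": 0,"ax": 0,"ay": 0,"az": 0,"jaw": -0.3},
  ],
)

```text
time_s: 33.7
ee_pos: [0.448, -0.2777, 0.1488]
tcp_rot: [-0.0, 0.818, -0.576, 0.0]
ft_force: [1.2, -0.7, -0.4]
opening: 0.512
```

Request:
servo_tool(
  rows=[
    {"dx": 0,"dy": 0,"dz": 0,"ax": 0,"ay": 0,"az": 6.5,"jaw": -0.3},
    {"dx": 0,"dy": 0,"dz": 0,"ax": 0,"ay": 0,"az": 6.5,"jaw": -0.3},
    {"dx": 0,"dy": 0,"dz": 0,"ax": 0,"ay": 0,"az": 6.5,"jaw": -0.3},
    {"dx": 0,"dy": 0,"dz": 0,"ax": 0,"ay": 0,"az": 6.7,"jaw": -0.3},
    {"dx": 0,"dy": 0,"dz": 0,"ax": 0,"ay": 0,"az": 0,"jaw": -0.3},
  ],
)

```text
time_s: 34.2
ee_pos: [0.4481, -0.276, 0.1486]
tcp_rot: [-0.0, -0.665, 0.747, -0.0]
ft_force: [0.3, 0.1, -1.4]
opening: 0.515
```

```bash
python3 - <<'E'
from h import *
plan([(.450,-.2767,.0245,-96.5)])
cv2.imwrite("pics/j.png",cv2.resize(np.hstack([r.snapshot("side")[130:250,330:480,::-1],r.snapshot("top")[200:320,370:520,::-1]]),None,fx=2.66,fy=2.66,interpolation=cv2.INTER_CUBIC))
E
```

```text
t 34.2 pos [ 0.4481 -0.276   0.1486] yaw -96.6 F [ 0.3  0.1 -1.4] open 0.515
(0.45, -0.2767, 0.0245, -96.5) turn [-0.  -0.  -0.1] shift [ 0.05 -0.2  12.41] n>=3
```

View pics/j.png

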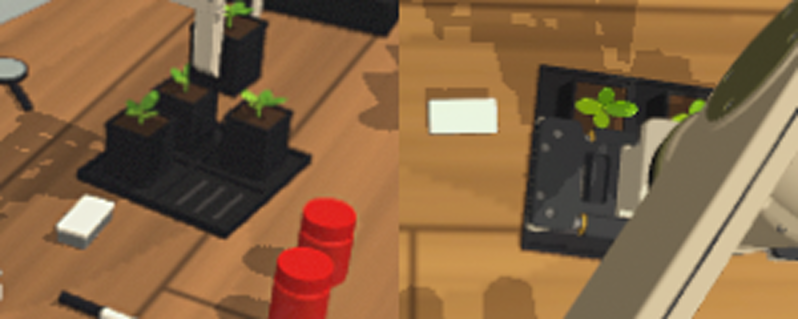

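The pot hangs upright above the empty place. Descending.

Request:
servo_tool(
  rows=[
    {"dx": 0,"dy": -0.15,"dz": 3,"ax": 0,"ay": 0,"az": 0,"jaw": -0.3},
    {"dx": 0,"dy": 0,"dz": 3,"ax": 0,"ay": 0,"az": 0,"jaw": -0.3},
    {"dx": 0,"dy": 0,"dz": 3,"ax": 0,"ay": 0,"az": 0,"jaw": -0.3},
    {"dx": 0,"dy": 0,"dz": 2.2,"ax": 0,"ay": 0,"az": 0,"jaw": -0.3},
    {"dx": 0,"dy": 0,"dz": 0.5,"ax": 0,"ay": 0,"az": 0,"jaw": -0.3},
  ],
)

```text
time_s: 34.8
ee_pos: [0.4476, -0.2745, 0.0284]
tcp_rot: [-0.001, -0.667, 0.745, 0.003]
ft_force: [0.5, 0.1, -2.2]
opening: 0.514
```

Request:
servo_tool(
  rows=[
    {"dx": 0,"dy": 0,"dz": 0.3,"ax": 0,"ay": 0,"az": 0,"jaw": -0.3},
    {"dx": 0,"dy": 0,"dz": 0,"ax": 0,"ay": 0,"az": 0,"jaw": -0.3},
    {"dx": 0,"dy": 0,"dz": 0,"ax": 0,"ay": 0,"az": 0,"jaw": -0.3},
  ],
)

```text
time_s: 35.1
ee_pos: [0.4507, -0.2769, 0.03]
tcp_rot: [0.0, -0.666, 0.746, -0.001]
ft_force: [-0.4, -0.1, -0.7]
opening: 0.514
```

Request:
servo_tool(
  rows=[
    {"dx": 0,"dy": 0,"dz": 0.3,"ax": 0,"ay": 0,"az": 0,"jaw": -0.3},
    {"dx": 0,"dy": 0,"dz": 0.3,"ax": 0,"ay": 0,"az": 0,"jaw": -0.3},
    {"dx": 0,"dy": 0,"dz": 0,"ax": 0,"ay": 0,"az": 0,"jaw": -0.3},
    {"dx": 0,"dy": 0,"dz": 0,"ax": 0,"ay": 0,"az": 0,"jaw": -0.3},
  ],
)

```text
time_s: 35.5
ee_pos: [0.4506, -0.2767, 0.0236]
tcp_rot: [0.0, -0.666, 0.746, -0.001]
ft_force: [-0.4, 1.0, 5.4]
opening: 0.515
```

Request:
servo_tool(
  rows=[
    {"dx": 0,"dy": 0,"dz": 0,"ax": 0,"ay": 0,"az": 0,"jaw": 0.15},
    {"dx": 0,"dy": 0,"dz": 0,"ax": 0,"ay": 0,"az": 0,"jaw": 0.25},
    {"dx": 0,"dy": 0,"dz": 0,"ax": 0,"ay": 0,"az": 0,"jaw": 0.25},
    {"dx": 0,"dy": 0,"dz": -2,"ax": 0,"ay": 0,"az": 0,"jaw": 0.25},
    {"dx": 0,"dy": 0,"dz": -4,"ax": 0,"ay": 0,"az": 0,"jaw": 0.25},
  ],
)

```text
time_s: 36.0
ee_pos: [0.4469, -0.2741, 0.0792]
tcp_rot: [-0.001, -0.666, 0.746, 0.004]
ft_force: [-0.1, -0.1, 0.4]
opening: 0.626
```

Request:
servo_tool(
  rows=[
    {"dx": 0,"dy": 0,"dz": -4,"ax": 0,"ay": 0,"az": 0,"jaw": 0.25},
    {"dx": 0,"dy": 0,"dz": -4,"ax": 0,"ay": 0,"az": 0,"jaw": 0.25},
    {"dx": 0,"dy": 0,"dz": -4,"ax": 0,"ay": 0,"az": 0,"jaw": 0.25},
    {"dx": 4,"dy": 2,"dz": -1,"ax": 0,"ay": 0,"az": 0,"jaw": 0.25},
    {"dx": 4,"dy": 2,"dz": 0,"ax": 0,"ay": 0,"az": 0,"jaw": 0.25},
  ],
)

```text
time_s: 36.5
ee_pos: [0.4022, -0.3523, 0.216]
tcp_rot: [0.0, -0.667, 0.745, -0.003]
ft_force: [0.3, 0.1, -0.4]
opening: 0.623
```

Request:
servo_tool(
  rows=[
    {"dx": 4,"dy": 2,"dz": 0,"ax": 0,"ay": 0,"az": 0,"jaw": 0.25},
    {"dx": 4,"dy": 2,"dz": 0,"ax": 0,"ay": 0,"az": 0,"jaw": 0.25},
    {"dx": 4,"dy": 2,"dz": 0,"ax": 0,"ay": 0,"az": 0,"jaw": 0.25},
    {"dx": 0,"dy": 0,"dz": 0,"ax": 0,"ay": 0,"az": 0,"jaw": 0.25},
    {"dx": 0,"dy": 0,"dz": 0,"ax": 0,"ay": 0,"az": 0,"jaw": 0.25},
  ],
)

```text
time_s: 37.0
ee_pos: [0.3269, -0.4639, 0.2119]
tcp_rot: [0.0, -0.665, 0.747, 0.0]
ft_force: [0.1, 0.5, -0.2]
opening: 0.625
```

```bash
python3 - <<'E'
from h import *
s=r.snapshot("side");t=r.snapshot("top")
cv2.imwrite("pics/k.png",np.vstack([cv2.resize(s[160:420,130:490,::-1],(800,578))]))
cv2.imwrite("pics/l.png",cv2.resize(t[150:330,100:500,::-1],None,fx=2,fy=2))
o=r.observe();print(o["time_s"],o["ee_pos"],o["ft_force"])
E
```

```text
37.1 [ 0.32808858 -0.4626715   0.21216436] [ 0.38443662  0.74011105 -0.15512249]
```

View pics/k.png

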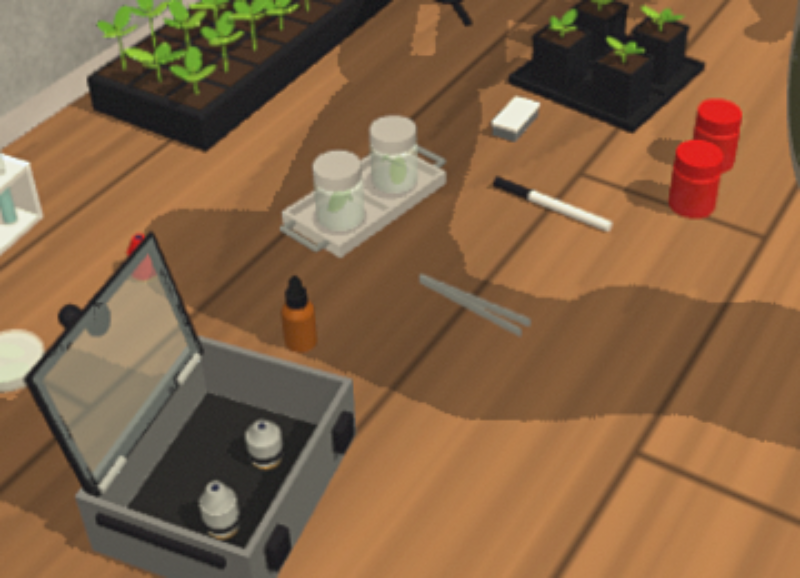

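View pics/l.png

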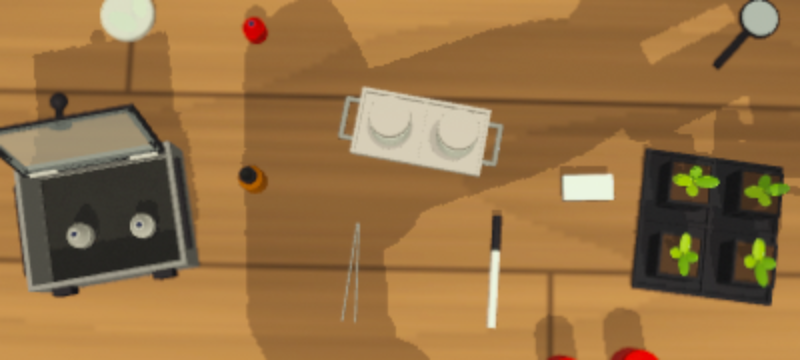

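The final views show the flap standing open and both objectives upright on the box floor. The jars are in separate bays, and the pot is square in its place in the tray, at (683,255). Handing in.

```bash
python3 -c "
from cell import r
print(r.close_job())"
```

```text
the job is handed in; nothing more can be done
None
```

The sorting is done as asked, and I handed the job in at about 37 s of the 138 s allowed.

1. **Flap:** lifted by its knob and left standing open, leaning back past vertical at about 1.75–1.8 rad. That angle comes from the arm's motion, not a direct reading.
2. **Objectives:** the long one, then the short one, stood upright on the floor of the lower tier.
3. **Jars:** one white-capped jar upright in each bay of the carrier; the red lookalikes were left where they were.
4. **Seedling:** set upright and square into the empty place of the black tray.

**Last checks:** the final side and top pictures showed everything in place and upright, with the gripper clear at about 0.21 m up. The short objective, both jars and the pot gave a contact reading of 5–9 N before release. The long objective gave none; I released it at the calculated floor height, and later pictures show it standing.

**Disagreements:**
- The knob sat a few millimetres further along y than measured. That gave a brief 17 N sideways force at the wrist when I gripped it, which I corrected before lifting.
- The two cameras disagreed by up to 9 mm on the second jar, so I used a point between them.

No check failed.

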